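# Slide stone cases into a square column against a sprung stop

### The job

Build a column of the three closed stone cases in the bay of the stacking rack: push the dark base case into the bay, fully home against the back rail so that the red sprung plunger is pressed right in, then slide the middle case (blue band) off the low step squarely onto it, and then the top case (red band) off the high step squarely onto that. The column must be left standing square with edges flush and the plunger still pressed; keep the cases level and do not disturb the other things on the shelf.

Things in the scene. Friction and masses are not known exactly. Their poses are not given: they have to be found in the camera images.
- rack: Fixed stacking rack of steel rails on green posts. Origin on the table at the centre of the bay, z up, x pointing away from the robot to the back rails, y to the left. A case pushed flat against the rails is centred at x = 0. The posts are 129 mm high and stand behind the rails, back to x = 115 mm; behind them a Go bowl and a tin, under 90 mm high, stand on the shelf.
- back_rail (a point): Middle of the inner face of the lower long rail, 50 mm in +x from the rack's origin, 75 mm up. Two steel rails, 12 mm thick and 540 mm long along y, stand at heights 66-84 and 111-129 mm; below them, only across the bay, a low rail at 13-35 mm has a gap for the plunger. All inner faces are in one plane.
- bay_mouth (a point): Middle of the bay's open mouth on the table, 45 mm in -x from the rack's origin, level with the fronts of the two steps. The bay is bare table, 112 mm wide between the steps (rack y = -56 to +56 mm).
- low_step: Fixed wooden step, 90 (x) x 180 (y) x 50 mm, origin at the centre of its underside, axes parallel to the rack's. It stands on one side of the bay, its centre 146 mm from the bay's centre along the rack's y; which side differs from time to time. Its flat top is 2 mm above the top of the base case once that stands in the bay. The middle case starts on it.
- high_step: Fixed wooden step, 90 (x) x 180 (y) x 98 mm, origin at the centre of its underside, axes parallel to the rack's. It stands on one side of the bay, its centre 146 mm from the bay's centre along the rack's y; which side differs from time to time. Its flat top is 2 mm above the top of the middle case once that stands in the bay. The top case starts on it.
- base_case: Closed, lidded dark wooden stone case with a brass band across its lid, 100 x 100 x 48 mm (flat top and bottom, 0.3 to 0.6 kg): too wide for the gripper. Origin at the centre of its underside, axes along its sides. Starts on the table in front of the rack, to one side of the bay mouth, turned up to 0.35 rad.
- middle_case: Closed, lidded pale wooden stone case with a blue band across its lid, 100 x 100 x 48 mm (flat top and bottom, 0.3 to 0.6 kg): too wide for the gripper. Origin at the centre of its underside, axes along its sides. Starts on the low step, turned up to 0.2 rad, up to 20 mm short of the back rail.
- top_case: Closed, lidded pale wooden stone case with a red band across its lid, 100 x 100 x 48 mm (flat top and bottom, 0.3 to 0.6 kg): too wide for the gripper. Origin at the centre of its underside, axes along its sides. Starts on the high step, turned up to 0.2 rad, up to 20 mm short of the back rail.
- plunger (a joint): Travel of the sprung plunger in m: 0 out, about 0.014 when a case is flat against the low rail (its end stop is at 0.016). It yields along the rack's +x with about 0.5 N at first and 1.4 N pressed; a case's friction on the table holds it in.
- plunger_face (a point): Middle of the red plunger head (24 mm across) that faces -x, 24 mm above the table in the middle of the bay; when out it stands 14 mm before the rails' inner faces.
- ferrule: Loose upright brass ring, 48 mm across, 40 mm high, origin at the centre of its underside; starts on the table on the other side of the bay mouth from the base case. Leave it alone.
- drum: Loose upright walnut sanding drum, 68 mm across, 78 mm high, origin at the centre of its underside. Leave it alone.
- dish: Loose porcelain dish of white stones, 116 mm across, 20 mm high, origin at the centre of its underside. Leave it alone.
- oil_bottle: Loose amber bottle, 60 mm across, 150 mm high, at one side; origin at the centre of its underside. Leave it alone.
- dust_brush: Loose brush, 180 mm long along its x, lying at the left; origin under its middle. Leave it alone.
Mind the look-alikes: they are no part of the job. What is shaped like the top_case but turquoise is not meant. What is shaped like the base_case but orange is not meant.

How it is judged:
By the outcome, as a careful person would: the job done as asked, in the order asked, and still so for the second after the job is handed in, with the robot touching nothing.
It also fails if it takes over 72 s, if anything falls off the work surface, if the arm or the gripper's body presses on something with over 40 N, if the wrist force passes 120 N, or if a joint passes its speed limit or range.

### The arm

A 6-joint arm with a two-finger parallel gripper is mounted at the origin on the work surface. World frame = base frame: x ahead of the robot, y to its left, z up, the work surface at z = 0. Lengths are in m, angles in rad, forces in N, time in s.
With the tool pointing down it reaches from about 0.225 to 0.875 m from the base axis. Payload 3.4 kg.
Tool frame: the origin (TCP) lies between the finger pads; the fingertips stand 11 mm ahead of it and the grasp point (between the pads) lies 8 mm behind it; z points along the fingers, y is the line along which they close (so a half turn about z gives the same grasp; the last joint's range is limited). The gripper opens to 85 mm and grips with 20 to 120 N. Pads are 22 mm wide; open, the fingers measure 114 mm over their backs; the gripper's body (76 mm by 85 mm) begins 54 mm behind the grasp point. The pads swing forward as they close: fully open they stand 13 mm farther back than shut.
Start: joints at [-1.342, 0.276, 1.505, -0, 1.361, -0.121], TCP at [0.197, -0.54, 0.242] pointing down, gripper open.
Joint ranges: [-2.89, 2.89], [-0.75, 2.08], [0.22, 2.7], [-1.18, 4.32], [0.11, 2.71], [-2.7, 2.7]. Speed limits (rad/s): [2.57, 2.57, 3.14, 3.14, 3.14, 3.14].

### API

Orientations are given as a unit quaternion [x, y, z, w].
In Python, from plant import r gives the robot as it stands.
- The arm moves only by the shell command python3 -m handwheel 'ROWS'. ROWS is JSON, a list that holds one entry, the list of rows, each a list of 7 numbers: the shift along the tool's x, y, z normalised to -1 to 1, where 1 is 150 mm, then the turn, a rotation vector about the tool's x, y, z normalised to -1 to 1, where 1 is 30 degrees, then the opening, from -1 (shut) to 1 (fully open). A call has 1 to 12 rows; each row shifts and turns the commanded pose from where the row before left it, along the tool's axes as they then stand; what a row does not reach is not made up. A row lasts 1/10 s, in which the tool goes at most 50 mm and 8.59 degrees, less where a joint would pass 70% of its speed; a pose out of reach is approached as far as the arm can. A call with a number of a shift or a turn outside -1 to 1 is refused whole. A call with a gripper value outside its range is refused whole. The fingers move at their own pace and stop on an object; the grip force is fixed at half the most. Time passes only in rows, so rows that do not move let the fingers close. It gives the time, the measured TCP pose, the force, the opening and the grip force at its end, in the units of the state.
- r.read_state(): the state, without advancing time (a new reading comes with each control period).
- r.grab_frame(name): name is "scene" or "top" or "wrist"; returns (picture, depth): 400x640x3 uint8, red, green, blue; 400x640 float32, m along the optical axis (not along the pixel's ray), 0 where there is no reading.
- r.calibration(name): a dict with "camera_matrix" (3x3 intrinsics, pixels), "xyz" and "attitude" of the camera in the world; the wrist camera has in their place "hand_eye" (4x4, takes a point from camera to tool coordinates, whose origin is the TCP and whose axes are the flange's). Camera axes: x right, y down, z forward; pixel columns grow to the right and rows downward; lengths in m; the calibration is good to about 2 mm. The wrist camera is an equidistant fisheye: a pixel r from the principal point sees the ray r / f radians off the axis. A picture is of the moment at which its call begins: read the wrist's pose just before it. calibration takes no time and is no camera call.
- r.job_done(): hands the job in; it is judged then, once.
The state is a dict: "time_s": time; "joints": joint angles; "dq": joint speeds; "joint_efforts": joint torques, N m; "ee_pos": TCP position; "tool_rot": TCP orientation; "contact_force": force on the tool from outside, world axes, zero at the start; "moment": the same for the moment, N m; "opening": opening from 0.0 (shut) to 1.0 (fully open); "finger_force": force on a finger pad.
Only numpy, scipy, OpenCV 4.12 (cv2) and the standard library are available. Lean on these libraries where they do the work, as an engineer would, in place of code of your own. Each camera call takes 0.05 s, during which the arm holds its last target. There are 200 camera calls.

## Working session

There is one attempt and no reset: what is moved stays moved. The work goes in short steps, Python scripts to look and compute and a shell command to move; the robot and the scene stay as the last step left them, time stands still between calls to the robot, and variables do not carry over. Pictures are saved under pics/ and viewed, at most 10 in all, crops included, and the job is handed in when it is done.

```bash
mkdir -p pics; ls
cat > h.py <<'E'
import numpy as np, cv2
from plant import r
from scipy.spatial.transform import Rotation as R
def grab(n,f):
    p,d=r.grab_frame(n); cv2.imwrite('pics/'+f+'.png',p[:,:,::-1]); np.save('pics/'+f+'.npy',d); return p,d
def cam(n):
    c=r.calibration(n); a=np.array(c['attitude'],float)
    M=R.from_quat(a).as_matrix() if a.size==4 else a.reshape(3,3)
    return np.array(c['camera_matrix']),np.array(c['xyz']),M
def cloud(n,d):
    K,t,M=cam(n); v,u=np.mgrid[0:400,0:640]
    P=np.stack([(u-K[0,2])/K[0,0]*d,(v-K[1,2])/K[1,1]*d,d],-1)
    return P@M.T+t
E
python3 - <<'E'
from h import *
print(r.read_state()); 
for n in('top','scene'):
    print(r.calibration(n)); p,d=grab(n,n+'0'); print((d==0).mean())
E
```

```text
pics
{'time_s': 0.0, 'joints': array([-1.34201569e+00,  2.76599467e-01,  1.50613299e+00, -9.74610634e-06,
        1.36072454e+00, -1.20979392e-01]), 'dq': array([-0.00163639, -0.00177869, -0.00057394,  0.00179196,  0.0009352 ,
        0.0008347 ]), 'joint_efforts': array([ 4.06084491e-04, -4.16773868e+01, -2.45808560e+01,  1.17021791e-04,
        1.11328525e-02,  1.19038432e-06]), 'ee_pos': array([ 0.19692135, -0.53967817,  0.24143722]), 'tool_rot': array([ 9.84746817e-01,  1.73990914e-01, -5.49785180e-05, -9.30564056e-04]), 'contact_force': array([ 0.02312035, -0.37243567, -0.64102684]), 'moment': array([-0.00083849, -0.0052864 ,  0.03720932]), 'finger_force': 0.0, 'opening': 0.9996928154727012}
{'camera_matrix': array([[476.75563937,   0.        , 312.51172999],
       [  0.        , 476.75563937, 193.01250191],
       [  0.        ,   0.        ,   1.        ]]), 'xyz': array([0.33328338, 0.02979172, 1.42004128]), 'attitude': array([ 0.71417363, -0.69582985,  0.05042418, -0.05687051])}
0.00404296875
{'camera_matrix': array([[392.17612952,   0.        , 317.17293654],
       [  0.        , 392.17612952, 202.85831686],
       [  0.        ,   0.        ,   1.        ]]), 'xyz': array([ 1.12828841, -0.55058515,  0.81999289]), 'attitude': array([ 0.84527106,  0.34422747, -0.15942649, -0.3763077 ])}
0.004609375
```

View pics/top0.png

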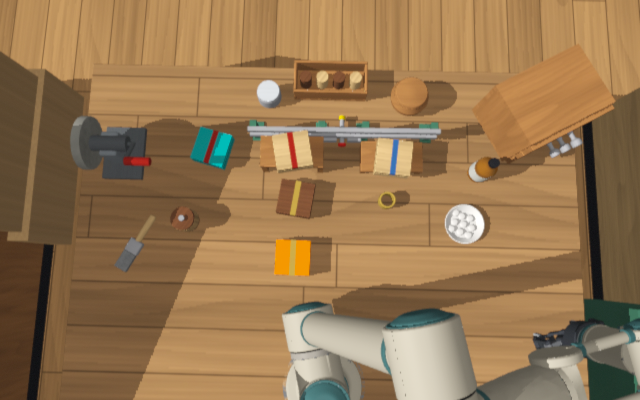

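View pics/scene0.png

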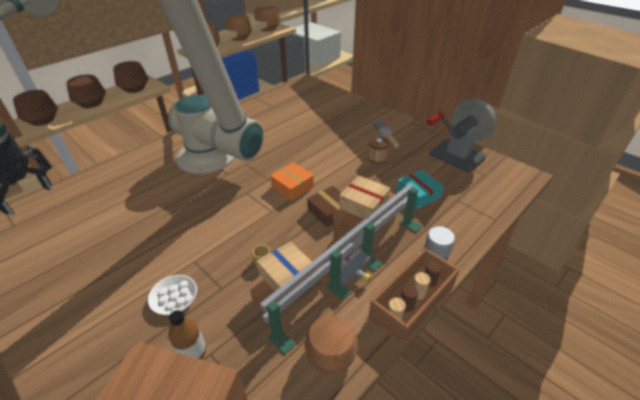

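The top view shows the high step with the red-band case at (292,151), the low step with the blue-band case at (394,157), and the bay with the plunger at (342,142). The dark base case is at (296,198), the ferrule at (388,200), and the orange decoy at (292,258). The scene view agrees with this.

```bash
cat >> h.py <<'E'
def rect(P,box,z0,z1,name=''):
    # box in px u0,u1,v0,v1 on top image
    u0,u1,v0,v1=box; Q=P[v0:v1,u0:u1]; m=((Q[...,2]>z0)&(Q[...,2]<z1)).astype(np.uint8)
    n,l,s,c=cv2.connectedComponentsWithStats(m); k=1+np.argmax(s[1:,4]); q=Q[l==k]
    (cx,cy),(w,h),a=cv2.minAreaRect((q[:,:2]*1000).astype(np.float32))
    print(name,'c',round(cx,1),round(cy,1),'size',round(w,1),round(h,1),'ang',round((a+45)%90-45,2),'z',round(np.median(q[:,2])*1000,1),'mean',(q[:,:2].mean(0)*1000).round(1))
E
python3 - <<'E'
from h import *
P=cloud('top',np.load('pics/top0.npy'))
rect(P,(260,330,170,225),.035,.06,'base')
rect(P,(360,430,130,185),.085,.108,'mid')
rect(P,(260,325,125,180),.136,.16,'top')
rect(P,(355,430,130,185),.04,.06,'lowstep')
rect(P,(250,330,125,180),.085,.11,'highstep')
rect(P,(230,450,110,150),.118,.134,'rail')
rect(P,(370,405,185,215),.03,.05,'ferrule')
rect(P,(260,330,230,285),.035,.06,'orange')
for z0,z1 in ((.118,.134),):
    Q=P[115:142,240:450].reshape(-1,3); m=(Q[:,2]>z0)&(Q[:,2]<z1); q=Q[m]
    print(np.polyfit(q[:,1],q[:,0],1), q[:,1].min(),q[:,1].max())
Q=P[180:240,330:370].reshape(-1,3); print('table z',np.median(Q[:,2]))
for u,v in((342,145),(342,142)):print(P[v,u])
# step fronts
for v in range(150,185,2): print(v,P[v,[270,280,330,350,368,416]].round(3)[:,[0,2]].ravel())
E
```

```text
base c 527.3 95.1 size 100.0 100.9 ang -8.08 z 48.0 mean [526.5  95.2]
mid c 645.1 -183.1 size 100.7 102.8 ang -6.17 z 97.8 mean [ 643.8 -182.4]
top c 646.8 103.9 size 102.7 100.1 ang 10.86 z 145.8 mean [645.2 103.6]
lowstep c 656.1 -113.4 size 43.9 92.0 ang -3.92 z 49.8 mean [ 656.8 -114.3]
highstep c 658.5 175.3 size 102.5 45.8 ang 2.12 z 97.8 mean [649.8 177.9]
rail c 720.3 -36.8 size 34.1 539.7 ang 0.31 z 128.2 mean [713.5 -43.3]
ferrule c 529.6 -173.0 size 45.2 46.7 ang -43.68 z 39.4 mean [ 529.2 -173.2]
orange c 355.5 98.6 size 100.6 100.2 ang -0.91 z 48.3 mean [355.2  98. ]
[-0.00913646  0.7131382 ] -0.30674232534974566 0.2329629587057975
table z -3.3143226842224927e-05
[ 0.69237332 -0.03885437  0.03442393]
[ 0.70303226 -0.03896551  0.02897041]
150 [0.655 0.102 0.646 0.143 0.685 0.001 0.686 0.002 0.675 0.051 0.68  0.046]
152 [ 0.651  0.097  0.639  0.149  0.679 -0.004  0.68   0.     0.669  0.049
  0.673  0.049]
154 [ 0.644  0.101  0.634  0.147  0.673 -0.002  0.675 -0.007  0.663  0.051
  0.666  0.053]
156 [ 0.639  0.098  0.629  0.145  0.667 -0.004  0.668 -0.003  0.659  0.043
  0
[... 586 characters left out ...]
0.142  0.623 -0.003  0.624  0.001  0.615  0.049
  0.619  0.046]
172 [ 0.612 -0.002  0.59   0.117  0.617 -0.002  0.618 -0.003  0.611  0.039
  0.612  0.055]
174 [ 0.605  0.     0.606  0.001  0.61  -0.     0.612 -0.     0.613 -0.001
  0.615  0.006]
176 [ 0.599 -0.001  0.599  0.005  0.604 -0.     0.606 -0.004  0.608 -0.004
  0.61   0.   ]
178 [ 0.593  0.002  0.593  0.005  0.598  0.     0.599  0.001  0.601 -0.001
  0.605 -0.004]
180 [ 0.586  0.005  0.588  0.001  0.592 -0.001  0.593  0.001  0.595 -0.002
  0.598  0.001]
182 [ 0.581 -0.001  0.582 -0.001  0.585  0.001  0.588 -0.003  0.588  0.001
  0.592  0.002]
184 [ 0.575 -0.001  0.575  0.003  0.579 -0.001  0.581 -0.     0.583 -0.003
  0.586 -0.003]
```

```bash
python3 -m handwheel '[[[0,0,0,0,0,-0.26,0.41],[0,0,0,0,0,-0.26,0.41],[0,0,0,0,0,-0.26,0.41],[0,0,0,0,0,-0.26,0.41],[0,0,0,0,0,-0.26,0.41],[0,0,0,0,0,-0.26,0.41],[0,0,0,0,0,-0.26,0.41],[0,0,0,0,0,-0.26,0.41],[0,0,0,0,0,-0.252,0.41]]]'
python3 - <<'E'
from h import *
print(r.calibration('wrist')); s=r.read_state(); print(R.from_quat(s['tool_rot']).as_matrix().round(4))
P=cloud('top',np.load('pics/top0.npy'))
# rail front edge, columns free of cases
q=[]
for u in list(range(250,258))+list(range(332,362))+list(range(416,438)):
    c=P[112:146,u]; m=c[:,2]>.119
    if m.any(): v=np.where(m)[0].max(); q.append((c[v,1],c[v,0]))
q=np.array(q); f=np.polyfit(q[:,0],q[:,1],1); print('front edge x at y',f,'resid',np.std(q[:,1]-np.polyval(f,q[:,0])))
for z,nm,us,vs in((.05,'low',range(345,376),range(148,170)),(.098,'high',range(305,340),range(148,166))):
    o=[]
    for v in vs:
        row=P[v,list(us)]; m=abs(row[:,2]-z)<.012
        if m.any(): y=row[m,1]; o.append((row[m,0].mean(), y.max() if nm=='low' else y.min()))
    o=np.array(o); print(nm,np.median(o,0),np.polyfit(o[:,0],o[:,1],1))
E
```

```text
time_s: 1.0
ee_pos: [0.197, -0.5399, 0.2418]
tool_rot: [0.705, 0.709, 0.0, -0.0]
contact_force: [-0.2, 1.0, -0.5]
opening: 0.706
finger_force: 0.0
{'camera_matrix': array([[309.70691629,   0.        , 313.69287548],
       [  0.        , 309.70691629, 202.32295995],
       [  0.        ,   0.        ,   1.        ]]), 'hand_eye': array([[-2.15521746e-04, -9.51561907e-01, -3.07457137e-01,
         7.99749359e-02],
       [ 9.99999958e-01, -1.45785298e-04, -2.49784415e-04,
        -5.62603469e-05],
       [ 1.92862604e-04, -3.07457178e-01,  9.51561898e-01,
        -1.31076280e-01],
       [ 0.00000000e+00,  0.00000000e+00,  0.00000000e+00,
         1.00000000e+00]])}
[[-5.6e-03  1.0e+00 -3.0e-04]
 [ 1.0e+00  5.6e-03  1.1e-03]
 [ 1.1e-03 -2.0e-04 -1.0e+00]]
front edge x at y [-0.11939497  0.6717251 ] resid 0.09109387901868711
low [ 0.64941059 -0.0946606 ] [-0.00103831 -0.09409407]
high [0.6407385 0.0203606] [0.00665892 0.01601866]
```

```bash
python3 -m handwheel '[[[0.288,0.13,0,0,0,0,0.41],[0.288,0.13,0,0,0,0,0.41],[0.288,0.13,0,0,0,0,0.41],[0.288,0.13,0,0,0,0,0.41],[0.288,0.13,0,0,0,0,0.41],[0.288,0.13,0,0,0,0,0.41],[0.288,0.13,0,0,0,0,0.41],[0.288,0.13,0,0,0,0,0.41],[0.288,0.13,0,0,0,0,0.41],[0.288,0.13,0,0,0,0,0.41],[0.288,0.13,0,0,0,0,0.41],[0.288,0.13,0,0,0,0,0.41]]]'
python3 - <<'E'
from h import *
P=cloud('top',np.load('pics/top0.npy'))
o=[]
for u in range(248,440):
    c=P[115:142,u]; m=abs(c[:,2]-.129)<.006; x=c[m,0]
    if m.any(): o.append((c[m,1].mean(),x.min(),x.max(),m.sum()))
o=np.array(o)
for i in range(0,len(o),8): print(o[i].round(4))
k=o[:,3]<=6; print(k.sum(),[np.polyfit(o[k,0],o[k,j],1) for j in(1,2)])
E
```

```text
time_s: 2.2
ee_pos: [0.4312, -0.0198, 0.2422]
tool_rot: [0.707, 0.707, -0.0, 0.0]
contact_force: [1.5, -1.2, 0.7]
opening: 0.707
finger_force: 0.0
[0.2297 0.7048 0.7129 4.    ]
[ 0.2076  0.7025  0.7284 10.    ]
[0.1849 0.7026 0.7149 5.    ]
[0.1625 0.7036 0.7161 4.    ]
[0.14   0.7039 0.7143 5.    ]
[0.1176 0.705  0.7158 5.    ]
[0.0952 0.7066 0.713  4.    ]
[0.0728 0.7082 0.7141 3.    ]
[0.0504 0.7052 0.714  3.    ]
[ 0.0283  0.7053  0.7355 11.    ]
[0.0057 0.7075 0.7161 4.    ]
[-0.0167  0.7062  0.7166  5.    ]
[-0.0392  0.7061  0.718   5.    ]
[-0.0613  0.7065  0.7173  4.    ]
[-0.0837  0.7064  0.7181  5.    ]
[-0.106   0.707   0.7353 11.    ]
[-0.1284  0.7071  0.7164  4.    ]
[-0.1508  0.7063  0.7171  5.    ]
[-0.1728  0.707   0.7163  5.    ]
[-0.1957  0.7078  0.7188  5.    ]
[-0.2177  0.7066  0.7178  5.    ]
[-0.2398  0.7074  0.7183  5.    ]
[-0.2623  0.7088  0.7194  5.    ]
[-0.2847  0.7095  0.7364 11.    ]
162 [array([-0.00832453,  0.70583983]), array([-0.00959889,  0.7160682 ])]
```

```bash
python3 -m handwheel '[[[0.288,0.13,0,0,0,0,0.41],[0.288,0.13,0,0,0,0,0.41],[0.288,0.13,0,0,0,0,0.41],[0.288,0.13,0,0,0,0,0.41],[0.288,0.13,0,0,0,0,0.41],[0,0,0,0,0,0,0.41]]]'
```

```text
time_s: 2.8
ee_pos: [0.5304, 0.1993, 0.2412]
tool_rot: [0.705, 0.709, 0.001, -0.001]
contact_force: [-0.9, -0.8, -0.8]
opening: 0.702
finger_force: 0.0
```

```bash
python3 -m handwheel '[[[0,0,0.28,0,0,0,0.41],[0,0,0.28,0,0,0,0.41],[0,0,0.28,0,0,0,0.41],[0,0,0.28,0,0,0,0.41],[0,0,0.28,0,0,0,0.41],[0,0,0,0,0,0,0.41]]]'
python3 -m handwheel '[[[-0.15,0,0,0,0,0,0.41],[-0.1,0,0,0,0,0,0.41],[-0.1,0,0,0,0,0,0.41],[-0.1,0,0,0,0,0,0.41],[-0.1,0,0,0,0,0,0.41],[-0.1,0,0,0,0,0,0.41],[-0.1,0,0,0,0,0,0.41],[-0.1,0,0,0,0,0,0.41],[-0.1,0,0,0,0,0,0.41],[-0.1,0,0,0,0,0,0.41],[-0.05,0,0,0,0,0,0.41],[-0.05,0,0,0,0,0,0.41]]]'
python3 - <<'E'
from h import *
p,d=grab('top','top1'); P=cloud('top',d); print(r.read_state()['ee_pos'])
rect(P,(290,370,165,240),.035,.06,'base')
E
```

```text
time_s: 3.4
ee_pos: [0.5233, 0.1922, 0.0271]
tool_rot: [0.707, 0.707, -0.006, -0.003]
contact_force: [-0.9, -1.0, -0.8]
opening: 0.701
finger_force: 0.0
time_s: 4.6
ee_pos: [0.5293, 0.0216, 0.0335]
tool_rot: [0.708, 0.706, 0.001, 0.0]
contact_force: [-1.7, 7.4, 5.1]
opening: 0.701
finger_force: 2.9
[0.52938266 0.02044133 0.03349297]
base c 533.3 -70.5 size 97.9 35.1 ang 0.41 z 47.8 mean [527.2 -73.2]
```

View pics/top1.png

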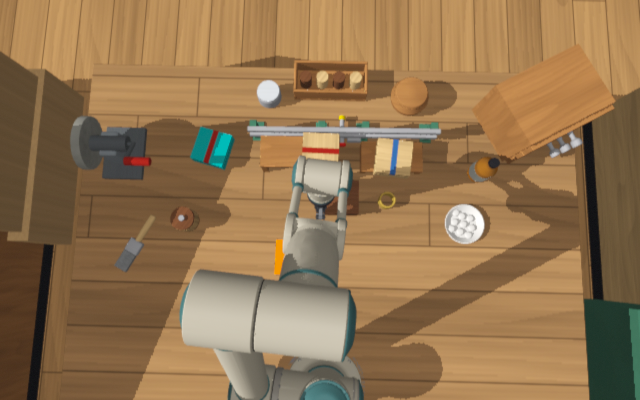

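The push moved the base case, but part of the wrist also swept the red-band case sideways, to about (322,147). I'll take a closer look before moving anything.

Run:
```python
from h import *
p=cv2.imread('pics/top1.png')[110:230,240:400]
q,d=grab('scene','scene1')
a=cv2.resize(p,(480,360),interpolation=2); b=cv2.resize(q[120:300,220:460,::-1],(480,360)) 
b=cv2.resize(q[120:320,220:470,::-1],(450,360),interpolation=2)
c=np.hstack([cv2.resize(p,(350,262),interpolation=2),b[:262]]) if 0 else None
cv2.imwrite('pics/c1.png',np.vstack([cv2.resize(p,(400,300),interpolation=2),cv2.resize(q[120:320,200:467,::-1],(400,300),interpolation=2)]))
P=cloud('top',np.load('pics/top1.npy')); rect(P,(290,350,125,158),.136,.152,'top'); 
for v in (135,140,145,150,155,158): print(v,P[v,300:345:4,2].round(3))
```

```text
top c 661.8 26.1 size 99.9 71.0 ang -1.61 z 145.9 mean [661.4  26.4]
135 [0.081 0.15  0.144 0.146 0.144 0.147 0.145 0.145 0.145 0.144 0.083 0.088]
140 [ 0.1    0.146  0.143  0.148  0.147  0.144  0.146  0.147  0.148  0.144
  0.027 -0.006]
145 [0.102 0.147 0.149 0.147 0.143 0.143 0.143 0.147 0.15  0.148 0.033 0.04 ]
150 [ 0.1    0.14   0.148  0.146  0.147  0.144  0.146  0.142  0.141  0.144
 -0.    -0.005]
155 [ 0.098  0.147  0.149  0.144  0.142  0.15   0.145  0.148  0.15   0.148
  0.    -0.003]
158 [ 0.414  0.418  0.401  0.15   0.144  0.148  0.144  0.143  0.146  0.148
 -0.    -0.002]
```

View pics/c1.png

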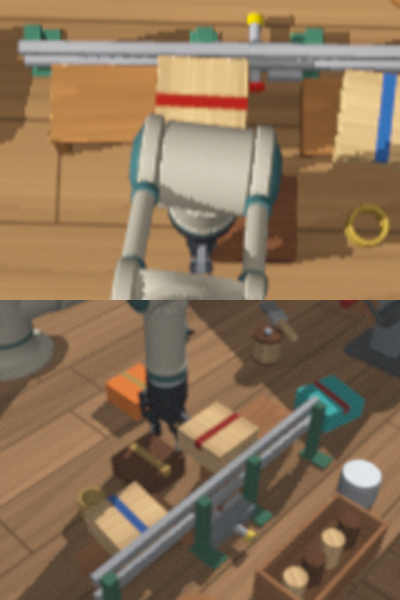

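Run:
```python
from h import *
s=r.read_state(); print(s['ee_pos'],s['contact_force'],s['joints'].round(3)); grab('wrist','w1')
```

```text
[0.52933531 0.02044488 0.03325745] [-1.53602451  0.74791963  0.77655404] [-9.200e-02  4.120e-01  1.893e+00 -1.000e-03  8.350e-01 -9.100e-02]
```

View pics/w1.png

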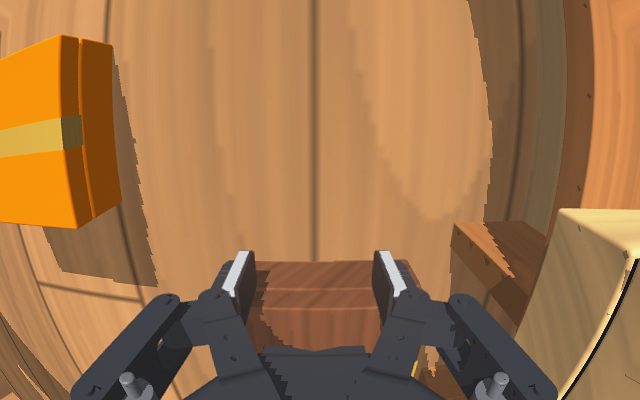

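```bash
python3 -m handwheel '[[[0.05,-0.08,0,0,0,0,0.41],[0,0,-0.295,0,0,0,0.41],[0,0,-0.295,0,0,0,0.41],[0,0,-0.295,0,0,0,0.41],[0,0,-0.295,0,0,0,0.41],[-0.155,0.225,0,0,0,0,0.41],[-0.155,0.225,0,0,0,0,0.41],[-0.155,0.225,0,0,0,0,0.41],[-0.155,0.225,0,0,0,0,0.41],[0,0,0,0,0,0,0.41]]]'
```

```text
time_s: 5.75
ee_pos: [0.6552, -0.0668, 0.2079]
tool_rot: [0.708, 0.706, -0.0, 0.002]
contact_force: [-0.5, -0.1, -0.2]
opening: 0.705
finger_force: 0.0
```

```bash
python3 -m handwheel '[[[0,0,0.28,0,0,0,0.41],[0,0,0.27,0,0,0,0.41],[0.1,0,0,0,0,0,0.41],[0.1,0,0,0,0,0,0.41],[0.1,0,0,0,0,0,0.41],[0.1,0,0,0,0,0,0.41],[0.1,0,0,0,0,0,0.41],[0.1,0,0,0,0,0,0.41],[0.1,0,0,0,0,0,0.41],[0.04,0,0,0,0,0,0.41],[0.02,0,0,0,0,0,0.41],[-0.1,0,0,0,0,0,0.41]]]'
python3 -m handwheel '[[[-0.1,0,0,0,0,0,0.41],[-0.1,0,-0.1,0,0,0,0.41],[0,0,-0.3,0,0,0,0.41],[0,0,-0.3,0,0,0,0.41]]]'
python3 - <<'E'
from h import *
print(r.read_state()['ee_pos']); grab('scene','s2'); p,d=grab('top','t2');P=cloud('top',d)
rect(P,(260,330,125,180),.136,.16,'top');rect(P,(300,380,165,240),.035,.06,'base');rect(P,(360,430,130,185),.085,.108,'mid')
E
```

```text
time_s: 6.95
ee_pos: [0.6519, 0.0378, 0.1279]
tool_rot: [0.706, 0.708, 0.001, -0.0]
contact_force: [1.0, -0.4, 0.4]
opening: 0.705
finger_force: 0.0
time_s: 7.35
ee_pos: [0.6505, 0.0038, 0.2313]
tool_rot: [0.708, 0.706, -0.001, -0.002]
contact_force: [0.9, 0.3, 1.4]
opening: 0.705
finger_force: 0.0
[0.65049943 0.00381039 0.23130287]
top c 647.5 128.7 size 100.9 66.0 ang 1.19 z 145.7 mean [648.9 131.5]
base c 533.6 -79.3 size 98.0 17.6 ang 0.01 z 48.0 mean [520.1 -82.9]
mid c 645.6 -183.1 size 100.3 101.6 ang -5.91 z 97.7 mean [ 643.8 -182.7]
```

```bash
python3 -m handwheel '[[[-0.057,-0.28,0,0,0,0,0.41],[-0.057,-0.28,0,0,0,0,0.41],[-0.057,-0.28,0,0,0,0,0.41],[-0.057,-0.28,0,0,0,0,0.41],[-0.057,-0.28,0,0,0,0,0.41],[0,0,0,0,0,-0.275,0.41],[0,0,0,0,0,-0.275,0.41],[0,0,0,0,0,-0.275,0.41],[0,0,0,0,0,-0.275,0.41],[0,0,0,0,0,-0.275,0.41],[0,0,0,0,0,-0.275,0.41]]]'
python3 -m handwheel '[[[0,0,0,0,0,-0.275,0.41],[0,0,0,0,0,-0.275,0.41],[0,0,0,0,0,-0.275,0.41],[0,0,0,0,0,-0.275,0.41],[0,0,0,0,0,-0.25,0.41],[0,0,0,0,0,0,0.41]]]'
python3 - <<'E'
from h import *
s=r.read_state();print(s['ee_pos'],R.from_quat(s['tool_rot']).as_matrix().round(3)); p,d=grab('top','t3');P=cloud('top',d)
rect(P,(260,330,125,180),.136,.16,'top');rect(P,(300,380,165,240),.035,.06,'base')
E
```

```text
time_s: 8.55
ee_pos: [0.441, -0.0379, 0.2313]
tool_rot: [0.344, 0.939, 0.0, -0.001]
contact_force: [-0.2, 0.6, 0.3]
opening: 0.705
finger_force: 0.0
time_s: 9.15
ee_pos: [0.4411, -0.0379, 0.2313]
tool_rot: [0.001, 1.0, 0.0, -0.0]
contact_force: [0.1, -0.2, 1.1]
opening: 0.702
finger_force: 0.0
[ 0.44109139 -0.03786226  0.23131003] [[-1.     0.001 -0.001]
 [ 0.001  1.     0.001]
 [ 0.001  0.001 -1.   ]]
top c 647.1 112.0 size 102.3 99.4 ang 1.34 z 145.5 mean [646.8 111.7]
base c 620.2 -112.5 size 35.5 21.9 ang -1.47 z 49.4 mean [ 619.8 -112.4]
```

```bash
python3 -m handwheel '[[[0,0,0.27,0,0,-0.017,0.41],[0,0,0.27,0,0,0,0.41],[0,0,0.27,0,0,0,0.41],[0,0,0.27,0,0,0,0.41],[0,0,0.25,0,0,0,0.41],[-0.1,0,0,0,0,0,0.41],[-0.1,0,0,0,0,0,0.41],[-0.1,0,0,0,0,0,0.41],[-0.1,0,0,0,0,0,0.41]]]'
python3 -m handwheel '[[[-0.1,0,0,0,0,0,0.41],[-0.1,0,0,0,0,0,0.41],[-0.1,0,0,0,0,0,0.41],[-0.06,0,0,0,0,0,0.41],[0,0,0,0,0,0,0.41]]]'
python3 - <<'E'
from h import *
p,d=grab('scene','s3'); cv2.imwrite('pics/c3.png',cv2.resize(p[140:320,220:460,::-1],(800,600),interpolation=2))
E
```

```text
time_s: 10.1
ee_pos: [0.5003, -0.037, 0.0314]
tool_rot: [-0.003, 1.0, 0.0, -0.002]
contact_force: [-1.4, 0.1, -0.8]
opening: 0.704
finger_force: 1.0
time_s: 10.6
ee_pos: [0.5566, -0.0368, 0.032]
tool_rot: [-0.004, 1.0, -0.0, 0.0]
contact_force: [0.3, -0.1, 0.7]
opening: 0.703
finger_force: 0.0
```

View pics/c3.png

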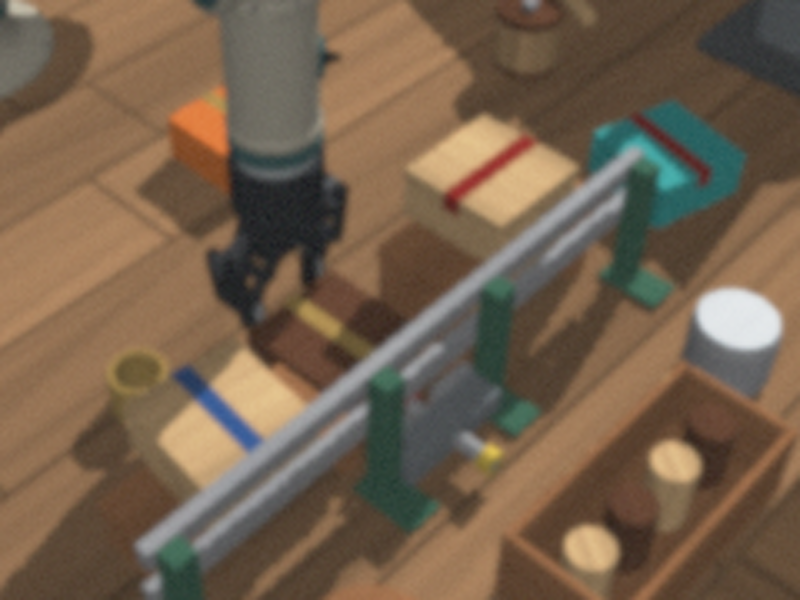

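The base case is entering the bay square between the steps, with both fingers on its front face.

```bash
python3 -m handwheel '[[[-0.06,0,0,0,0,0,0.41],[-0.06,0,0,0,0,0,0.41],[-0.06,0,0,0,0,0,0.41],[-0.03,0,0,0,0,0,0.41],[0,0,0,0,0,0,0.41]]]';python3 -m handwheel '[[[-0.015,0,0,0,0,0,0.41],[-0.015,0,0,0,0,0,0.41],[0,0,0,0,0,0,0.41]]]';python3 -m handwheel '[[[-0.015,0,0,0,0,0,0.41],[-0.015,0,0,0,0,0,0.41],[0,0,0,0,0,0,0.41]]]'
```

```text
time_s: 11.15
ee_pos: [0.5881, -0.0363, 0.0323]
tool_rot: [-0.004, 1.0, -0.0, 0.0]
contact_force: [-0.3, -0.1, -0.7]
opening: 0.71
finger_force: 0.3
time_s: 11.45
ee_pos: [0.5903, -0.0362, 0.0323]
tool_rot: [-0.004, 1.0, -0.0, -0.001]
contact_force: [-5.8, 0.0, 2.4]
opening: 0.704
finger_force: 2.5
time_s: 11.75
ee_pos: [0.5951, -0.0362, 0.0323]
tool_rot: [-0.005, 1.0, -0.0, -0.001]
contact_force: [-5.1, -0.8, 3.4]
opening: 0.703
finger_force: 2.4
```

```bash
python3 -m handwheel '[[[-0.015,0,0,0,0,0,0.41],[-0.015,0,0,0,0,0,0.41],[0,0,0,0,0,0,0.41]]]';python3 -m handwheel '[[[-0.015,0,0,0,0,0,0.41],[-0.015,0,0,0,0,0,0.41],[0,0,0,0,0,0,0.41]]]'
```

```text
time_s: 12.05
ee_pos: [0.5971, -0.0362, 0.0323]
tool_rot: [-0.005, 1.0, -0.0, -0.004]
contact_force: [-9.9, -1.1, 7.7]
opening: 0.708
finger_force: 5.0
time_s: 12.35
ee_pos: [0.5971, -0.0362, 0.0323]
tool_rot: [-0.005, 1.0, 0.0, -0.008]
contact_force: [-18.6, -2.0, 14.3]
opening: 0.707
finger_force: 9.4
```

```bash
python3 -m handwheel '[[[0.1,0,0,0,0,0,0.41],[0.25,0,0,0,0,0,0.41],[0,0,-0.28,0,0,0,0.41],[0,0,-0.28,0,0,0,0.41],[0,0,-0.28,0,0,0,0.41],[0,-0.245,0,0,0,0,0.41],[0,-0.245,0,0,0,0,0.41],[0,-0.245,0,0,0,0,0.41],[0,-0.245,0,0,0,0,0.41],[0,0,0,0,0,0,0.41]]]'
python3 - <<'E'
from h import *
s=r.read_state();print(s['ee_pos']); p,d=grab('top','t4');P=cloud('top',d)
rect(P,(310,375,125,180),.035,.056,'base');rect(P,(360,430,120,185),.085,.108,'mid');rect(P,(260,330,125,180),.136,.16,'top')
rect(P,(370,405,185,215),.03,.05,'ferrule')
E
```

```text
time_s: 13.35
ee_pos: [0.5561, -0.1887, 0.159]
tool_rot: [-0.002, 1.0, -0.002, 0.003]
contact_force: [-0.9, 1.0, 0.1]
opening: 0.704
finger_force: 0.0
[ 0.55607552 -0.1887151   0.15895769]
base c 659.0 -37.3 size 109.3 104.4 ang 0.54 z 47.6 mean [655.4 -37.3]
mid c 647.7 -161.7 size 57.5 101.6 ang -5.88 z 97.9 mean [ 649.  -157.8]
top c 647.4 112.1 size 101.5 99.8 ang 1.5 z 145.9 mean [646.9 111.8]
ferrule c 525.0 -185.5 size 19.7 47.2 ang -20.78 z 38.0 mean [ 524.1 -186.3]
```

```bash
python3 -m handwheel '[[[0,0,0.26,0,0,0,0.41],[0,0,0.25,0,0,0,0.41],[-0.06,0,0,0,0,0,0.41],[-0.06,0,0,0,0,0,0.41],[-0.06,0,0,0,0,0,0.41],[-0.06,0,0,0,0,0,0.41],[-0.04,0,0,0,0,0,0.41],[0,0,0,0,0,0,0.41]]]';python3 -m handwheel '[[[-0.015,0,0,0,0,0,0.41],[-0.015,0,0,0,0,0,0.41],[0,0,0,0,0,0,0.41]]]'
```

```text
time_s: 14.2
ee_pos: [0.5973, -0.1836, 0.083]
tool_rot: [-0.005, 1.0, -0.001, 0.001]
contact_force: [-1.0, 0.7, -0.2]
opening: 0.705
finger_force: 0.4
time_s: 14.5
ee_pos: [0.5982, -0.1837, 0.0823]
tool_rot: [-0.004, 1.0, -0.0, -0.002]
contact_force: [-8.1, -2.2, 5.4]
opening: 0.707
finger_force: 3.9
```

```bash
python3 -m handwheel '[[[0.18,0,0,0,0,0,0],[0,0,-0.27,0,0,0,-0.06],[0,0,-0.27,0,0,0,-0.06],[0,0,-0.27,0,0,0,-0.06],[0,0,-0.25,0,0,0.275,-0.06],[0,0,0,0,0,0.275,-0.06],[0,0,0,0,0,0.275,-0.06],[0,0,0,0,0,0.275,-0.06],[0,0,0,0,0,0.275,-0.06],[0,0,0,0,0,0.275,-0.06],[0,0,0,0,0,0.275,-0.06],[0,0,0,0,0,0.275,-0.06]]]';python3 -m handwheel '[[[0,0,0,0,0,0.275,-0.06],[0,0,0,0,0,0.275,-0.06],[0,0,0,0,0,0.25,-0.06],[-0.2,0.16,0,0,0,0,-0.06],[-0.2,0.16,0,0,0,0,-0.06],[-0.2,0.16,0,0,0,0,-0.06],[0,0,0,0,0,0,-0.06]]]'
python3 - <<'E'
from h import *
s=r.read_state();print(s['ee_pos'],R.from_quat(s['tool_rot']).as_matrix().round(4)); p,d=grab('top','t5');P=cloud('top',d)
rect(P,(310,375,125,180),.035,.056,'base');rect(P,(360,430,120,185),.085,.108,'mid')
E
```

```text
time_s: 15.7
ee_pos: [0.5743, -0.183, 0.2411]
tool_rot: [0.543, 0.84, 0.001, 0.001]
contact_force: [0.0, 0.3, 0.3]
opening: 0.471
finger_force: 0.0
time_s: 16.4
ee_pos: [0.6496, -0.2766, 0.2395]
tool_rot: [0.705, 0.71, 0.001, 0.002]
contact_force: [-0.9, 0.7, -0.5]
opening: 0.472
finger_force: 0.0
[ 0.64956073 -0.27656284  0.23947169] [[-0.0068  1.      0.0038]
 [ 1.      0.0068 -0.002 ]
 [-0.002   0.0037 -1.    ]]
base c 659.1 -59.5 size 109.2 141.9 ang 1.18 z 48.1 mean [655.3 -55.9]
mid c 658.9 -176.8 size 106.9 107.0 ang 1.34 z 97.8 mean [ 655.9 -179.2]
```

```bash
python3 -m handwheel '[[[0,0,0.25,0,0,0,-0.06],[0,0,0.25,0,0,0,-0.06],[0,0,0.25,0,0,0,-0.06],[0,0,0.25,0,0,0,-0.06],[0.1,0,0,0,0,0,-0.06],[0.1,0,0,0,0,0,-0.06],[0.1,0,0,0,0,0,-0.06],[0.06,0,0,0,0,0,-0.06],[0,0,0,0,0,0,-0.06]]]';python3 -m handwheel '[[[0.06,0,0,0,0,0,-0.06],[0.06,0,0,0,0,0,-0.06],[0.06,0,0,0,0,0,-0.06],[0.06,0,0,0,0,0,-0.06],[0.06,0,0,0,0,0,-0.06],[0.06,0,0,0,0,0,-0.06],[0.06,0,0,0,0,0,-0.06],[0.06,0,0,0,0,0,-0.06]]]'
python3 - <<'E'
from h import *
s=r.read_state();print(s['ee_pos']);p,d=grab('top','t6');P=cloud('top',d)
rect(P,(320,400,120,185),.085,.108,'mid'); p,d=grab('scene','s6'); cv2.imwrite('pics/c6.png',cv2.resize(p[120:320,200:467,::-1],(800,600),interpolation=2))
E
```

```text
time_s: 17.35
ee_pos: [0.6469, -0.2168, 0.0933]
tool_rot: [0.703, 0.711, 0.001, 0.001]
contact_force: [0.6, 0.1, -0.5]
opening: 0.469
finger_force: 0.0
time_s: 18.15
ee_pos: [0.6466, -0.1505, 0.0938]
tool_rot: [0.704, 0.71, -0.001, 0.005]
contact_force: [-1.0, -7.1, 4.8]
opening: 0.471
finger_force: 3.3
[ 0.64661615 -0.15053416  0.09380021]
mid c 658.8 -69.6 size 107.1 82.6 ang 1.41 z 96.5 mean [660.8 -66.4]
```

View pics/c6.png

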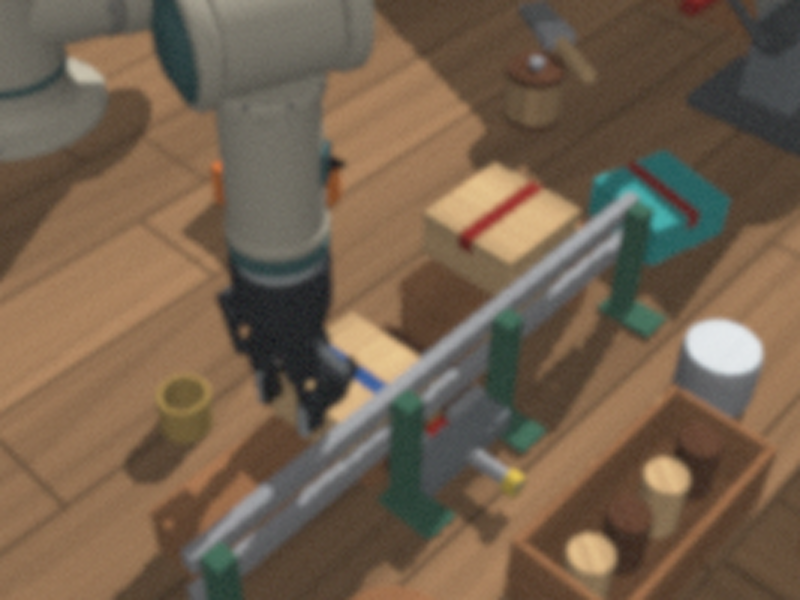

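Run:
```python
from h import *
d=np.load('pics/t6.npy');P=cloud('top',d)
for v in (136,140,144,150,156,162,168,172): print(v,[tuple((P[v,u,1:]*1000).round(0).astype(int)) for u in range(326,372,4)])
```

```text
136 [(np.int64(10), np.int64(87)), (np.int64(-1), np.int64(85)), (np.int64(-13), np.int64(82)), (np.int64(-24), np.int64(82)), (np.int64(-36), np.int64(86)), (np.int64(-47), np.int64(100)), (np.int64(-58), np.int64(95)), (np.int64(-70), np.int64(94)), (np.int64(-81), np.int64(96)), (np.int64(-92), np.int64(99)), (np.int64(-103), np.int64(101)), (np.int64(-72), np.int64(489))]
140 [(np.int64(9), np.int64(44)), (np.int64(-2), np.int64(53)), (np.int64(-14), np.int64(46)), (np.int64(-26), np.int64(52)), (np.int64(-38), np.int64(50)), (np.int64(-47), np.int64(95)), (np.int64(-58), np.int64(99)), (np.int64(-70), np.int64(96)), (np.int64(-81), np.int64(98)), (np.int64(-93), np.int64(94)), (np.int64(-104), np.int64(98)), (np.int64(-71), np.int64(499))]
144 [(np.int64(9), np.int64(49)), (np.int64(-3), np.int64(49)), (np.int64(-15), np.int64(44)), (np.int64(-26), np.int64(46)), (np.int64(-38), np.int64(49)), (np.int64(-47), np.int64(95)), (np.int64(-59), np.int64(94)), (np.int64(-70), np.int64(97)), (np.int64(-81), np.int64(95)), (np.int64(-93), np.int64(96)), (np.int64(-64), np.int64(496)), (
[... 1219 characters left out ...]
64(46)), (np.int64(-16), np.int64(48)), (np.int64(-28), np.int64(48)), (np.int64(-39), np.int64(49)), (np.int64(-48), np.int64(95)), (np.int64(-60), np.int64(97)), (np.int64(-71), np.int64(94)), (np.int64(-43), np.int64(564)), (np.int64(-49), np.int64(569)), (np.int64(-57), np.int64(565)), (np.int64(-65), np.int64(558))]
172 [(np.int64(7), np.int64(45)), (np.int64(-4), np.int64(46)), (np.int64(-16), np.int64(43)), (np.int64(-28), np.int64(49)), (np.int64(-40), np.int64(47)), (np.int64(-51), np.int64(57)), (np.int64(-62), np.int64(63)), (np.int64(-74), np.int64(58)), (np.int64(-42), np.int64(569)), (np.int64(-50), np.int64(568)), (np.int64(-58), np.int64(556)), (np.int64(-64), np.int64(565))]
```

```bash
python3 -m handwheel '[[[0.05,0,0,0,0,0,-0.06],[0.05,0,0,0,0,0,-0.06],[0.05,0,0,0,0,0,-0.06],[0.05,0,0,0,0,0,-0.06],[0.05,0,0,0,0,0,-0.06],[0.05,0,0,0,0,0,-0.06],[0.03,0,0,0,0,0,-0.06],[0,0,0,0,0,0,-0.06]]]'
cat >> h.py <<'E'
def edges(P,vs,u0,u1,zr,nm):
    # subpixel-ish y edges of the top face (height zr) along rows
    a=[];b=[]
    for v in vs:
        row=P[v,u0:u1]; m=abs(row[:,2]-zr)<.012
        if m.sum()>3: y=row[m,1]; a.append(y.max());b.append(y.min())
    print(nm,'y max %.4f min %.4f mid %.4f'%(np.median(a),np.median(b),(np.median(a)+np.median(b))/2),len(a))
E
python3 - <<'E'
from h import *
s=r.read_state();print(s['ee_pos']);p,d=grab('top','t7');P=cloud('top',d)
edges(P,range(142,166),315,375,.096,'mid');edges(P,range(142,166),315,375,.048,'base')
E
```

```text
time_s: 19.05
ee_pos: [0.6447, -0.0962, 0.0908]
tool_rot: [0.704, 0.71, 0.0, -0.0]
contact_force: [0.1, -1.3, 1.1]
opening: 0.469
finger_force: 0.6
[ 0.64470189 -0.09616552  0.09081504]
mid y max 0.0405 min -0.0703 mid -0.0149 24
base y max -0.1214 min -0.1325 mid -0.1270 3
```

```bash
python3 -m handwheel '[[[-0.1,0,0,0,0,0,-0.06],[-0.2,0,-0.1,0,0,0,-0.06],[-0.15,0,-0.28,0,0,0,-0.06],[-0.15,0,-0.28,0,0,0,-0.06],[-0.2,-0.2,0,0,0,0,-0.06],[-0.2,-0.2,0,0,0,0,-0.06],[-0.2,-0.2,0,0,0,0,-0.06],[0,0,0,0,0,0,-0.06]]]'
python3 - <<'E'
from h import *
s=r.read_state();print(s['ee_pos']);p,d=grab('top','t8');P=cloud('top',d)
for v in range(140,170,3): print(v,[(int(y*1000*10)/10,int(z*1000)) for y,z in P[v,318:326,1:]],[(int(y*1000*10)/10,int(z*1000)) for y,z in P[v,352:364:1,1:]])
g=cv2.resize(p[115:185,250:400,::-1],(800,374),interpolation=cv2.INTER_CUBIC); cv2.imwrite('pics/c8.png',g)
E
```

```text
time_s: 19.9
ee_pos: [0.552, -0.2818, 0.1894]
tool_rot: [0.706, 0.708, -0.001, -0.001]
contact_force: [1.5, 0.2, 0.6]
opening: 0.469
finger_force: 0.0
[ 0.55199891 -0.28183117  0.1894401 ]
140 [(32.9, 104), (30.1, 100), (27.2, 100), (24.4, 98), (21.5, 98), (18.7, 101), (15.8, 97), (13.0, 97)] [(-63.9, 98), (-66.8, 97), (-69.5, 98), (-72.5, 97), (-75.2, 99), (-78.4, 95), (-81.4, 92), (-89.2, 36), (-92.2, 35), (-97.8, 6), (-100.8, 6), (-104.1, 4)]
143 [(32.7, 97), (29.9, 100), (27.0, 102), (24.2, 95), (21.3, 95), (18.5, 101), (15.6, 94), (12.7, 95)] [(-64.1, 96), (-67.2, 93), (-69.9, 95), (-73.2, 89), (-76.0, 90), (-78.3, 97), (-81.4, 94), (-92.4, 0), (-95.2, 2), (-94.2, 47), (-97.1, 48), (-100.1, 47)]
146 [(32.5, 94), (29.7, 95), (26.8, 98), (23.9, 93), (21.1, 96), (18.3, 97), (15.4, 99), (12.5, 93)] [(-64.5, 92), (-67.1, 97), (-70.0, 95), (-73.0, 94), (-75.8, 94), (-78.3, 98), (-81.4, 95), (-92.5, 0), (-93.2, 27), (-94.5, 44), (-97.1, 49), (-99.9, 50)]
149 [(32.3, 99), (29.4, 97), (26.6, 98), (23.7, 97), (20.9, 94), (17.2, -3), (15.2, 93), (12.3, 95)] [(-64.4, 96), (-67.1, 98), (-69.
[... 978 characters left out ...]
(14.4, 94), (11.6, 96)] [(-64.8, 97), (-67.6, 97), (-71.0, 89), (-73.6, 93), (-76.3, 95), (-79.2, 94), (-82.2, 92), (-93.0, 0), (-93.8, 26), (-95.1, 44), (-97.6, 48), (-100.8, 46)]
164 [(31.2, 95), (28.4, 103), (25.5, 97), (22.7, 99), (19.9, 96), (16.1, -5), (14.2, 96), (11.4, 100)] [(-65.2, 93), (-68.1, 93), (-70.9, 92), (-73.6, 94), (-76.6, 92), (-79.3, 94), (-82.0, 96), (-92.8, 4), (-94.5, 18), (-94.7, 49), (-97.6, 50), (-100.6, 49)]
167 [(31.0, 102), (28.2, 93), (25.3, 97), (22.5, 96), (19.6, 93), (15.9, 0), (14.0, 98), (11.2, 98)] [(-65.1, 97), (-68.1, 94), (-70.8, 96), (-74.0, 91), (29.7, 1420), (-79.2, 97), (-82.1, 96), (-93.7, -4), (-94.5, 20), (-95.2, 45), (-98.2, 45), (-100.8, 48)]
```

View pics/c8.png

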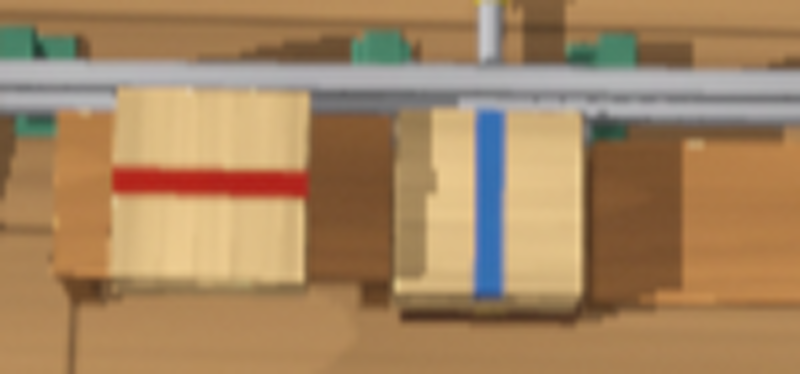

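Run:
```python
from h import *
P=cloud('top',np.load('pics/t4.npy'))
for v in (147,153,159,165): print(v,[(int(y*1e4)/10,int(z*1000)) for y,z in P[v,321:330,1:]],[(int(y*1e4)/10,int(z*1000)) for y,z in P[v,356:366,1:]])
# grey profiles at base front/mid front rows in t8
for f in('t4','t8'):
    g=cv2.cvtColor(cv2.imread(f'pics/{f}.png'),6)
    for v in (168,170,171,172,173,174): print(f,v,g[v,320:332],g[v,352:364], (P[v,340] if f=='t4' else cloud('top',np.load('pics/t8.npy'))[v,340]).round(3))
```

```text
147 [(23.9, 100), (21.0, 97), (18.2, 93), (14.2, -6), (11.9, 47), (9.0, 54), (5.9, 42), (3.0, 49), (0.1, 51)] [(-79.4, 49), (-82.3, 49), (-85.6, 45), (-92.5, 0), (-93.5, 24), (-94.3, 48), (-96.9, 52), (-99.8, 52), (-103.5, 44), (-106.1, 48)]
153 [(23.5, 96), (20.6, 97), (16.9, 0), (13.9, 0), (11.5, 50), (8.6, 52), (5.5, 47), (2.6, 48), (-0.2, 50)] [(-80.0, 44), (-83.0, 44), (-85.7, 47), (-92.7, 0), (-94.0, 20), (-94.1, 51), (-97.1, 52), (-100.2, 49), (-102.8, 53), (-106.2, 49)]
159 [(23.1, 98), (20.2, 97), (16.4, -6), (13.5, 4), (11.0, 46), (8.0, 40), (5.1, 46), (2.3, 51), (-0.7, 43)] [(-79.9, 48), (-83.2, 44), (-86.0, 46), (-93.2, -1), (-93.6, 27), (-94.6, 48), (-97.4, 50), (-100.6, 48), (-102.8, 55), (-106.2, 50)]
165 [(22.6, 97), (19.8, 97), (16.1, 1), (13.0, -4), (10.7, 51), (7.7, 45), (4.7, 47), (1.8, 46), (-1.0, 47)] [(-80.5, 44), (-83.1, 49), (-86.1, 48), (-93.0, 1), (-94.4, 20), (-94.2, 56), (-97.5, 51), (-100.1, 55), (-103.3, 52), (-106.6, 48)]
t4 168 [68 68 68 80 83 70 64 63 61 63 61 62] [ 94  95  92  93  93  93  97  75  87 148 147 146] [ 0.619 -0.033  0.052]
t4 170 [78 77 
[... 655 characters left out ...]
83 183 183 185 188 112  71  84  95  95] [ 0.609 -0.031  0.097]
t8 170 [ 76  76  80 102 116 119 115 123 125 124 121 121] [138 140 141 142 143 145 134  81  66  80  88  89] [ 0.604 -0.032  0.093]
t8 171 [ 78  81  84 112 110 111 112 122 122 122 118 118] [125 127 126 127 129 126  95  73  64  70  74  76] [ 0.605 -0.032  0.077]
t8 172 [101 101 100 121 118 103  98  99  99  98  97  98] [108 108 109 109 108 101  70  75  66  66  67  67] [ 0.606 -0.033  0.055]
t8 173 [124 124 123 130 119  78  64  65  62  63  63  63] [82 84 83 85 83 77 66 83 80 81 81 84] [ 0.606 -0.034  0.04 ]
t8 174 [133 134 133 133 122  72  59  58  60  60  60  59] [ 64  64  63  64  64  67  81  95  96  97  99 120] [ 0.605 -0.035  0.031]
```

```bash
python3 -m handwheel '[[[0.275,0,0,0,0,-0.275,0.41],[0.26,-0.04,0,0,0,-0.275,0.41],[0,0,0,0,0,-0.275,0.41],[0,0,0,0,0,-0.275,0.41],[0,0,0,0,0,-0.275,0.41],[0,0,0,0,0,-0.275,0.41],[0,0,0,0,0,-0.275,0.41],[0,0,0,0,0,-0.275,0.41],[0,0,0,0,0,-0.275,0.41],[0,0,0,0,0,-0.275,0.41],[0,0,0,0,0,-0.26,0.41],[0,0,0,0,0,0,0.41]]]'
python3 - <<'E'
from h import *
s=r.read_state();print(s['ee_pos'],R.from_quat(s['tool_rot']).as_matrix().round(4))
E
```

```text
time_s: 21.15
ee_pos: [0.5445, -0.1983, 0.1894]
tool_rot: [-0.007, 1.0, 0.001, -0.0]
contact_force: [0.6, -0.2, 0.5]
opening: 0.704
finger_force: 0.0
[ 0.5444523  -0.19828768  0.18939733] [[-9.999e-01 -1.470e-02 -3.000e-04]
 [-1.470e-02  9.999e-01  1.400e-03]
 [ 3.000e-04  1.400e-03 -1.000e+00]]
```

```bash
python3 -m handwheel '[[[0,0.273,0,0,0,0.011,0.41],[0,0.273,0,0,0,0,0.41],[0,0.273,0,0,0,0,0.41],[0,0.273,0,0,0,0,0.41],[0,0,0.25,0,0,0,0.41],[0,0,0.25,0,0,0,0.41],[0,0,0.23,0,0,0,0.41],[-0.15,0,0,0,0,0,0.41],[-0.12,0,0,0,0,0,0.41],[-0.05,0,0,0,0,0,0.41],[0,0,0,0,0,0,0.41]]]';python3 -m handwheel '[[[-0.02,0,0,0,0,0,0.41],[-0.02,0,0,0,0,0,0.41],[-0.02,0,0,0,0,0,0.41],[0,0,0,0,0,0,0.41]]]'
```

```text
time_s: 22.25
ee_pos: [0.5914, -0.0347, 0.0801]
tool_rot: [-0.004, 1.0, 0.0, 0.0]
contact_force: [0.2, 0.4, -0.6]
opening: 0.703
finger_force: 0.0
time_s: 22.65
ee_pos: [0.5968, -0.0347, 0.0805]
tool_rot: [-0.004, 1.0, 0.0, -0.003]
contact_force: [-5.1, 0.6, 3.9]
opening: 0.705
finger_force: 2.5
```

Now I'll add a little pressure and drag toward -y.

```bash
python3 -m handwheel '[[[-0.02,0,0,0,0,0,0.41],[-0.015,0,0,0,0,0,0.41],[0,0,0,0,0,0,0.41]]]';python3 -m handwheel '[[[0,-0.01,0,0,0,0,0.41],[0,-0.01,0,0,0,0,0.41],[0,-0.01,0,0,0,0,0.41],[0,0,0,0,0,0,0.41]]]'
python3 - <<'E'
from h import *
p,d=grab('top','t9');g=cv2.cvtColor(p,7)
for v in (160,164,168): print(v,g[v,320:330])
g=cv2.imread('pics/t8.png',0)
for v in (160,164,168): print(v,g[v,320:330])
E
```

```text
time_s: 22.95
ee_pos: [0.597, -0.0347, 0.0804]
tool_rot: [-0.004, 1.0, 0.0, -0.008]
contact_force: [-15.0, -1.0, 11.2]
opening: 0.706
finger_force: 7.5
time_s: 23.35
ee_pos: [0.597, -0.0365, 0.0795]
tool_rot: [-0.004, 1.0, 0.003, -0.008]
contact_force: [-12.1, 6.1, 7.8]
opening: 0.705
finger_force: 6.2
160 [188 179 167 151 130 118 112 114 135 137]
164 [180 168 152 132 119 112 110 128 106  88]
168 [168 153 134 119 112 100  83  78  75  70]
160 [ 96  96  95  89 136 136 136 135 135 145]
164 [ 97  97  96  93 135 133 132 132 131 141]
168 [ 66  66  68 110 193 186 183 183 183 185]
```

```bash
python3 -m handwheel '[[[0,-0.01,0,0,0,0,0.41],[0,-0.01,0,0,0,0,0.41],[0,0,0,0,0,0,0.41]]]';python3 -m handwheel '[[[0.05,0,0,0,0,0,0.41],[0.25,0,0,0,0,0,0.41],[0.2,-0.1,-0.2,0,0,0,0.41],[0,-0.2,-0.2,0,0,0,0.41],[0,-0.28,0,0,0,0,0.41],[0,-0.28,0,0,0,0,0.41],[0,-0.28,0,0,0,0,0.41],[0,-0.1,0,0,0,0,0.41]]]'
python3 - <<'E'
from h import *
print(r.read_state()['ee_pos'])
p,d=grab('top','t10');g=cv2.cvtColor(p,7);h=cv2.imread('pics/t8.png',0)
for v in (152,164,168,174): print(v,g[v,320:328],g[v,354:364],h[v,320:328],h[v,354:364])
E
```

```text
time_s: 23.7
ee_pos: [0.597, -0.0391, 0.079]
tool_rot: [-0.004, 1.0, 0.003, -0.008]
contact_force: [-11.1, 6.5, 3.9]
opening: 0.704
finger_force: 5.7
time_s: 24.5
ee_pos: [0.5317, -0.2333, 0.141]
tool_rot: [-0.003, 1.0, -0.002, 0.001]
contact_force: [1.1, 0.9, -0.8]
opening: 0.705
finger_force: 0.0
[ 0.53165586 -0.2333226   0.14099379]
152 [ 90  88  86  87 145 144 142 143] [194 194 194 195 194 112  67  87  98  99] [ 87  86  85  85 141 141 140 139] [192 192 192 193 197 112  64  85  96  96]
164 [100  99  97  95 134 134 133 133] [192 191 191 192 195 116  73  84  91  93] [ 97  97  96  93 135 133 132 132] [190 190 190 191 193 114  71  81  89  90]
168 [ 67  68  70 108 189 179 177 178] [187 188 188 189 193 115  74  87  96  97] [ 66  66  68 110 193 186 183 183] [183 183 183 185 188 111  71  84  94  95]
174 [135 136 135 136 124  72  61  60] [ 63  63  61  67  82  96  97  98 101 122] [132 133 133 133 122  72  59  58] [ 62  63  63  66  80  94  95  96  98 119]
```

```bash
python3 -m handwheel '[[[0,0.267,0,0,0,0,-0.29],[0,0.267,0,0,0,0,-0.29],[0,0.267,0,0,0,0,-0.29],[0,0.267,0,0,0,0,-0.29],[0,0.267,0,0,0,0,-0.29],[0,0.267,0,0,0,0,-0.29],[0,0,0.17,0,0,0.15,-0.29],[0,0,0.17,0,0,0,-0.29],[0,0,0,0,0,0,-0.29]]]'
python3 - <<'E'
from h import *
s=r.read_state();print(s['ee_pos'],R.from_quat(s['tool_rot']).as_matrix().round(4))
E
```

```text
time_s: 25.45
ee_pos: [0.5259, 0.0132, 0.0868]
tool_rot: [0.034, 0.999, 0.0, -0.004]
contact_force: [-0.5, -0.0, -0.3]
opening: 0.355
finger_force: 0.0
[0.52588264 0.01324117 0.08675384] [[-9.976e-01  6.830e-02 -7.000e-03]
 [ 6.830e-02  9.977e-01  1.200e-03]
 [ 7.000e-03  7.000e-04 -1.000e+00]]
```

```bash
python3 -m handwheel '[[[-0.2,0,-0.02,0,0,0,-0.29],[-0.18,0,0,0,0,0,-0.29],[-0.05,0,0,0,0,0,-0.29],[0,0,0,0,0,0,-0.29]]]';python3 -m handwheel '[[[-0.02,0,0,0,0,0,-0.29],[-0.02,0,0,0,0,0,-0.29],[0,0,0,0,0,0,-0.29]]]'
```

```text
time_s: 25.85
ee_pos: [0.5944, 0.0069, 0.093]
tool_rot: [0.035, 0.999, 0.0, 0.001]
contact_force: [-0.4, -1.5, -1.1]
opening: 0.356
finger_force: 0.0
time_s: 26.15
ee_pos: [0.5981, 0.0065, 0.0923]
tool_rot: [0.035, 0.999, 0.0, -0.001]
contact_force: [-2.2, 0.3, 1.2]
opening: 0.354
finger_force: 1.0
```

```bash
python3 -m handwheel '[[[-0.001,-0.015,0,0,0,0,-0.29],[-0.001,-0.015,0,0,0,0,-0.29],[0,0,0,0,0,0,-0.29]]]';python3 -m handwheel '[[[-0.001,-0.012,0,0,0,0,-0.29],[-0.001,-0.012,0,0,0,0,-0.29],[0,0,0,0,0,0,-0.29]]]'
```

```text
time_s: 26.45
ee_pos: [0.5982, 0.002, 0.0919]
tool_rot: [0.035, 0.999, 0.0, -0.001]
contact_force: [-4.2, 2.4, 0.1]
opening: 0.352
finger_force: 1.8
time_s: 26.75
ee_pos: [0.5979, -0.0007, 0.0918]
tool_rot: [0.035, 0.999, 0.001, -0.002]
contact_force: [-5.2, 4.6, 0.7]
opening: 0.353
finger_force: 3.0
```

```bash
python3 -m handwheel '[[[0,-0.012,0,0,0,0,-0.29],[0,-0.005,0,0,0,0,-0.29],[0,0,0,0,0,0,-0.29]]]'
python3 - <<'E'
from h import *
p,d=grab('top','t11');g=cv2.cvtColor(p,7)
for v in (146,150,155): print(v,g[v,318:328],g[v,354:364])
p,d=grab('wrist','w11')
E
```

```text
time_s: 27.05
ee_pos: [0.5972, -0.0021, 0.0917]
tool_rot: [0.035, 0.999, 0.002, -0.002]
contact_force: [-6.5, 6.9, 0.9]
opening: 0.357
finger_force: 3.7
146 [189 189 189 189 190 190 191 191 191 191] [195 207 202 198 196 194 190 133  81  67]
150 [121 126 153 160 176 180 180 180 181 182] [203 197 194 192 189 187 156  94  65  57]
155 [130 115 113 104 104 109 109 106 107 112] [104 100  93  84  76  70  68  60  66  83]
```

View pics/w11.png

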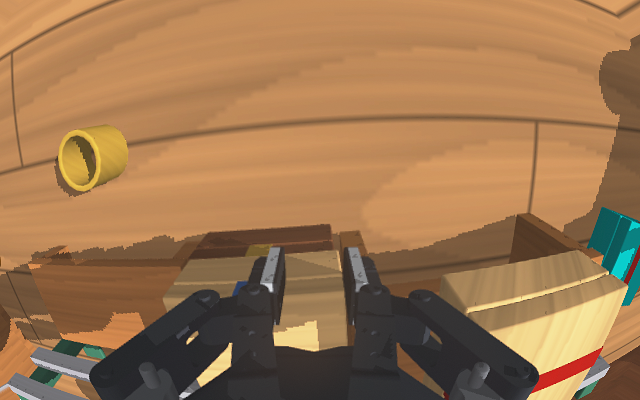

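The right-hand finger hooks the +y front corner of the middle case, at (350,270), and the other finger is on the front face at (270,280), as planned. I'll back off and measure.

```bash
python3 -m handwheel '[[[0.01,0.02,0,0,0,0,-0.29],[0.15,0,0,0,0,0,-0.29],[0.28,0,0,0,0,0,-0.29],[0.1,0,-0.25,0,0,0,-0.29],[0,-0.28,-0.1,0,0,0,-0.29],[0,-0.28,0,0,0,0,-0.29],[0,-0.28,0,0,0,0,-0.29],[0,-0.28,0,0,0,0,-0.29],[0,-0.28,0,0,0,0,-0.29]]]'
python3 - <<'E'
from h import *
print(r.read_state()['ee_pos'])
p,d=grab('top','t12');g=cv2.cvtColor(p,7);h=cv2.imread('pics/t8.png',0)
for v in (143,152,164,168,174): print(v,g[v,320:328],g[v,354:364],h[v,320:328],h[v,354:364])
E
```

```text
time_s: 28.05
ee_pos: [0.5054, -0.2084, 0.1458]
tool_rot: [0.035, 0.999, -0.002, 0.002]
contact_force: [0.2, 0.2, 1.5]
opening: 0.352
finger_force: 0.0
[ 0.5053675  -0.20844653  0.14582137]
143 [ 94  93  94  88  97 138 140 139] [196 196 196 196 192 139  91  82  89  89] [ 90  91  90  89 115 134 135 136] [193 193 193 194 193 117  82  80  87  86]
152 [ 89  88  86  76 101 139 142 143] [196 196 195 195 190 136  75  89  98  99] [ 87  86  85  85 141 141 140 139] [192 192 192 193 197 112  64  85  96  96]
164 [100 100  98  92 119 131 135 134] [192 193 193 193 187 138  81  84  93  94] [ 97  97  96  93 135 133 132 132] [190 190 190 191 193 114  71  81  89  90]
168 [ 69  69  71 104 178 181 181 182] [189 189 189 190 185 136  82  87  97  98] [ 66  66  68 110 193 186 183 183] [183 183 183 185 188 111  71  84  94  95]
174 [136 136 137 136 125  74  60  60] [ 63  62  64  68  82  97  98  99 102 123] [132 133 133 133 122  72  59  58] [ 62  63  63  66  80  94  95  96  98 119]
```

```bash
python3 -m handwheel '[[[0,0.29,0,0,0,0,-0.29],[0,0.29,0,0,0,0,-0.29],[0,0.29,0,0,0,0,-0.29],[0,0.29,0,0,0,0,-0.29],[0,0.28,0,0,0,0,-0.29],[0,0,0.18,0,0,0,-0.29],[0,0,0.18,0,0,0,-0.29],[-0.2,0,0,0,0,0,-0.29],[-0.2,0,0,0,0,0,-0.29],[-0.06,0,0,0,0,0,-0.29],[0,0,0,0,0,0,-0.29]]]'
```

```text
time_s: 29.2
ee_pos: [0.5903, 0.0049, 0.091]
tool_rot: [0.035, 0.999, -0.0, 0.002]
contact_force: [-0.2, 0.1, -0.3]
opening: 0.354
finger_force: 0.0
```

```bash
python3 -m handwheel '[[[-0.03,0,0,0,0,0,-0.29],[-0.028,0,0,0,0,0,-0.29],[0,-0.02,0,0,0,0,-0.29],[-0.001,-0.015,0,0,0,0,-0.29],[-0.001,-0.013,0,0,0,0,-0.29],[0,0,0,0,0,0,-0.29]]]';python3 -m handwheel '[[[-0.001,-0.013,0,0,0,0,-0.29],[-0.001,-0.013,0,0,0,0,-0.29],[0,0,0,0,0,0,-0.29]]]';python3 -m handwheel '[[[-0.001,-0.013,0,0,0,0,-0.29],[0,0,0,0,0,0,-0.29]]]'
```

```text
time_s: 29.8
ee_pos: [0.5956, -0.0017, 0.0909]
tool_rot: [0.035, 0.999, 0.001, -0.001]
contact_force: [-1.5, 2.8, 1.8]
opening: 0.353
finger_force: 1.6
time_s: 30.1
ee_pos: [0.5942, -0.0036, 0.0907]
tool_rot: [0.035, 0.999, 0.002, -0.002]
contact_force: [-3.6, 6.7, 4.1]
opening: 0.353
finger_force: 4.1
time_s: 30.3
ee_pos: [0.5935, -0.0047, 0.0906]
tool_rot: [0.035, 0.999, 0.003, -0.003]
contact_force: [-5.4, 11.5, 6.3]
opening: 0.359
finger_force: 5.2
```

```bash
python3 -m handwheel '[[[-0.02,0,0,0,0,0,-0.29],[-0.02,0,0,0,0,0,-0.29],[0,0,0,0,0,0,-0.29]]]'; python3 -m handwheel '[[[0.05,0.01,0,0,0,0,-0.29],[0.15,0,0,0,0,0,-0.29],[0.28,0,0,0,0,0,-0.29],[0.1,0,-0.25,0,0,0,-0.29],[0,-0.28,-0.1,0,0,0,-0.29],[0,-0.28,0,0,0,0,-0.29],[0,-0.28,0,0,0,0,-0.29],[0,-0.28,0,0,0,0,-0.29],[0,-0.28,0,0,0,0,-0.29]]]'
python3 - <<'E'
from h import *
print(r.read_state()['ee_pos'])
p,d=grab('top','t13');g=cv2.cvtColor(p,7);h=cv2.imread('pics/t8.png',0)
for v in (143,152,164,168,170,174): print(v,g[v,320:328],g[v,354:364],h[v,320:328],h[v,354:364])
E
```

```text
time_s: 30.6
ee_pos: [0.5962, -0.0045, 0.0901]
tool_rot: [0.035, 0.999, 0.003, -0.007]
contact_force: [-10.2, 11.4, 7.7]
opening: 0.358
finger_force: 8.7
time_s: 31.5
ee_pos: [0.5009, -0.213, 0.1437]
tool_rot: [0.035, 0.999, -0.001, 0.001]
contact_force: [0.1, 0.2, -0.2]
opening: 0.355
finger_force: 0.0
[ 0.50090873 -0.21299217  0.14372925]
143 [ 94  94  93  89  95 137 140 139] [196 196 197 196 196 192 114  83  90  90] [ 90  91  90  89 115 134 135 136] [193 193 193 194 193 117  82  80  87  86]
152 [ 89  89  87  74  92 143 144 143] [196 196 196 196 196 190 109  89  99  99] [ 87  86  85  85 141 141 140 139] [192 192 192 193 197 112  64  85  96  96]
164 [100 100  99  87  87  92 134 137] [193 194 193 193 193 191 185 112  92  94] [ 97  97  96  93 135 133 132 132] [190 190 190 191 193 114  71  81  89  90]
168 [ 68  68  69  81  85 104 177 185] [189 188 189 189 189 190 190 111  96  97] [ 66  66  68 110 193 186 183 183] [183 183 183 185 188 111  71  84  94  95]
170 [ 78  77  80  87  97 140 161 164] [126 119 118 117 122 119 103  85  91  92] [ 75  75  80 102 116 118 115 122] [140 141 143 144 133  80  65  80  88  89]
174 [136 137 137 137 126  81  74  74] [ 63  64  64  67  83  97  98  99 101 123] [132 133 133 133 122  72  59  58] [ 62  63  63  66  80  94  95  96  98 119]
```

```bash
python3 -m handwheel '[[[0,0,0,0,0,-0.15,0.41],[0,0.28,0,0,0,0,0.41],[0,0.28,0,0,0,0,0.41],[0,0.28,0,0,0,0,0.41],[0,0.28,0,0,0,0,0.41],[0,0.1,0.2,0,0,0,0.41],[0,0,0.22,0,0,0,0.41],[-0.28,0,0,0,0,0,0.41],[-0.25,0,0,0,0,0,0.41],[0,0,0,0,0,0,0.41]]]'
```

```text
time_s: 32.55
ee_pos: [0.5852, -0.0277, 0.0804]
tool_rot: [-0.005, 1.0, -0.001, 0.004]
contact_force: [0.2, -0.3, 0.5]
opening: 0.709
finger_force: 0.0
```

```bash
python3 -m handwheel '[[[-0.03,0,0,0,0,0,0.41],[-0.02,-0.02,0,0,0,0,0.41],[-0.02,-0.02,0,0,0,0,0.41],[-0.02,-0.02,0,0,0,0,0.41],[-0.02,-0.01,0,0,0,0,0.41],[0,0,0,0,0,0,0.41]]]';python3 -m handwheel '[[[-0.02,-0.01,0,0,0,0,0.41],[-0.02,-0.01,0,0,0,0,0.41],[0,0,0,0,0,0,0.41]]]'; python3 -m handwheel '[[[0.05,0,0,0,0,0,0.41],[0.25,0,0,0,0,0,0.41],[0.2,-0.1,-0.2,0,0,0,0.41],[0,-0.2,-0.2,0,0,0,0.41],[0,-0.28,0,0,0,0,0.41],[0,-0.28,0,0,0,0,0.41],[0,-0.28,0,0,0,0,0.41],[0,-0.1,0,0,0,0,0.41]]]'
python3 - <<'E'
from h import *
print(r.read_state()['ee_pos'])
p,d=grab('top','t14');g=cv2.cvtColor(p,7);h=cv2.imread('pics/t8.png',0)
for v in (143,152,164,168,170,174): print(v,g[v,320:328],g[v,354:364],h[v,320:328],h[v,354:364])
E
```

```text
time_s: 33.15
ee_pos: [0.5932, -0.037, 0.0802]
tool_rot: [-0.004, 1.0, 0.0, -0.003]
contact_force: [-5.2, 1.3, 4.0]
opening: 0.704
finger_force: 2.4
time_s: 33.45
ee_pos: [0.594, -0.0375, 0.0796]
tool_rot: [-0.005, 1.0, 0.003, -0.008]
contact_force: [-13.8, 4.8, 9.1]
opening: 0.701
finger_force: 6.7
time_s: 34.25
ee_pos: [0.5288, -0.2313, 0.1408]
tool_rot: [-0.003, 1.0, -0.002, 0.001]
contact_force: [-0.1, 0.9, 0.3]
opening: 0.705
finger_force: 0.0
[ 0.52880869 -0.23132027  0.14084462]
143 [ 92  92  93  88  97 141 140 139] [195 195 195 195 196 196 113  81  88  89] [ 90  91  90  89 115 134 135 136] [193 193 193 194 193 117  82  80  87  86]
152 [ 88  88  87  73  90 142 143 142] [195 195 195 194 194 188 112  91  98  99] [ 87  86  85  85 141 141 140 139] [192 192 192 193 197 112  64  85  96  96]
164 [ 99  99  98  87  87  92 134 136] [192 192 192 192 192 190 180 109  92  93] [ 97  97  96  93 135 133 132 132] [190 190 190 191 193 114  71  81  89  90]
168 [ 67  67  69  79  86 111 179 186] [187 187 187 188 188 189 188 114  96  97] [ 66  66  68 110 193 186 183 183] [183 183 183 185 188 111  71  84  94  95]
170 [ 79  78  79  86  93 130 166 168] [117 116 116 121 120 118  99  84  90  91] [ 75  75  80 102 116 118 115 122] [140 141 143 144 133  80  65  80  88  89]
174 [134 135 136 135 125  80  66  64] [ 63  62  63  68  82  97  98  97 102 122] [132 133 133 133 122  72  59  58] [ 62  63  63  66  80  94  95  96  98 119]
```

```bash
cat >> h.py <<'E'
def planefit(P,box,z0,z1):
    u0,u1,v0,v1=box;Q=P[v0:v1,u0:u1].reshape(-1,3);q=Q[(Q[:,2]>z0)&(Q[:,2]<z1)]
    A=np.c_[q[:,0]-.65,q[:,1]+.037,np.ones(len(q))];c=np.linalg.lstsq(A,q[:,2],rcond=None)[0]; print('plane slope x,y,z',c.round(4),len(q))
def fe(g,u0,u1,ks=5):
    pass
E
python3 - <<'E'
from h import *
P=cloud('top',np.load('pics/t14.npy')); planefit(P,(328,357,142,166),.07,.12)
P8=cloud('top',np.load('pics/t8.npy')); planefit(P8,(328,357,142,166),.07,.12)
for f in('t8','t14'):
    g=cv2.imread(f'pics/{f}.png',0)
    for u in (328,332,337,348,352,356): print(f,u,'back',g[131:139,u],'front',g[166:176,u])
E
```

```text
plane slope x,y,z [-0.0114 -0.0023  0.0959] 693
plane slope x,y,z [-0.0093  0.0029  0.0958] 690
t8 328 back [155 118 113 119 125 127 126 125] front [132 164 183 161 124 121  98  62  59 105]
t8 332 back [155 120 113 126 164 184 183 183] front [181 182 184 161 121 118  97  63  59 106]
t8 337 back [156 125 150 176 183 184 181 181] front [179 180 183 160 117 113 100  72  60 105]
t8 348 back [165 135 143 170 174 174 179 178] front [182 180 183 168 141 130 103  72  60  94]
t8 352 back [165 136 145 171 172 170 177 177] front [182 180 183 168 138 124 108  81  63  95]
t8 356 back [168 137 143 172 183 182 179 178] front [183 181 183 170 143 128 108  82  63  83]
t14 328 back [157 120 115 120 115 119 128 128] front [137 164 186 190 169 126 108  88  64 107]
t14 332 back [157 122 114 121 129 164 184 185] front [187 184 186 182 164 139 116  89  65 107]
t14 337 back [158 127 153 177 178 182 185 183] front [187 182 185 178 160 140 109  81  65 106]
t14 348 back [167 138 146 173 177 178 182 182] front [184 182 186 169 133 122 100  70  60  97]
t14 352 back [168 139 147 176 196 196 182 180] front [183 183 186 168 128 115 100  73  62  96]
t14 356 back [170 140 146 174 186 183 180 180] front [184 184 187 164 116 109  95  68  62  85]
```

```bash
python3 -m handwheel '[[[0,0.285,0,0,0,0,-0.29],[0,0.285,0,0,0,0,-0.29],[0,0.285,0,0,0,0,-0.29],[0,0.285,0,0,0,0,-0.29],[0,0.28,0,0,0,0,-0.29],[0,0,0.17,0,0,0,-0.29],[0,0,0.17,0,0,0,-0.29],[-0.2,0,0,0,0,0,-0.29],[-0.15,0,0,0,0,0,-0.29],[0,0,0,0,0,0,-0.29]]]';python3 -m handwheel '[[[-0.02,0,0,0,0,0,-0.29],[-0.02,0,0,0,0,0,-0.29],[-0.02,0,0,0,0,0,-0.29],[0,0,0,0,0,0,-0.29]]]'
```

```text
time_s: 35.3
ee_pos: [0.5821, -0.0123, 0.0893]
tool_rot: [-0.005, 1.0, 0.0, 0.002]
contact_force: [0.7, -0.5, -0.4]
opening: 0.356
finger_force: 0.0
time_s: 35.7
ee_pos: [0.588, -0.0132, 0.0895]
tool_rot: [-0.004, 1.0, -0.0, 0.0]
contact_force: [1.6, -0.7, 0.6]
opening: 0.36
finger_force: 0.0
```

```bash
python3 -m handwheel '[[[-0.02,0,0,0,0,0,-0.29],[-0.02,0,0,0,0,0,-0.29],[0,0,0,0,0,0,-0.29]]]';python3 -m handwheel '[[[-0.02,0,0,0,0,0,-0.29],[-0.02,0,0,0,0,0,-0.29],[0,0,0,0,0,0,-0.29]]]'
```

```text
time_s: 36.0
ee_pos: [0.5937, -0.0131, 0.0892]
tool_rot: [-0.004, 1.0, 0.0, -0.001]
contact_force: [-0.9, 0.3, 0.5]
opening: 0.355
finger_force: 0.6
time_s: 36.3
ee_pos: [0.5969, -0.012, 0.089]
tool_rot: [-0.004, 1.0, 0.001, -0.004]
contact_force: [-7.1, 2.8, 5.1]
opening: 0.353
finger_force: 3.5
```

```bash
python3 -m handwheel '[[[0.05,0,0,0,0,0,0.41],[0.25,0,0,0,0,0,0.41],[0.2,0.1,-0.28,0,0,0,0.41],[0,0.3,-0.28,0,0,0,0.41],[0,0.3,0,0,0,0,0.41],[0,0.3,0,0,0,0,0.41],[0,0.1,0,0,0,0,0.41],[0,0,0,0,0,0,0.41]]]'
python3 - <<'E'
from h import *
print(r.read_state()['ee_pos'])
p,d=grab('top','t15');g=cv2.cvtColor(p,7);h=cv2.imread('pics/t8.png',0)
for v in (143,152,164,168,170,174): print(v,g[v,320:328],g[v,354:364],h[v,320:328],h[v,354:364])
for u in (328,332,337,348,352,356): print(u,g[166:176,u])
E
```

```text
time_s: 37.1
ee_pos: [0.5259, 0.1435, 0.1625]
tool_rot: [-0.006, 1.0, 0.0, 0.001]
contact_force: [-0.4, -0.6, -0.1]
opening: 0.701
finger_force: 0.0
[0.52594187 0.14345619 0.162544  ]
143 [ 94  94  93  89  87  98 139 140] [196 197 197 197 196 192 137  90  90  90] [ 90  91  90  89 115 134 135 136] [193 193 193 194 193 117  82  80  87  86]
152 [ 90  89  88  75  81 103 140 143] [196 196 196 196 196 191 131  95  99 101] [ 87  86  85  85 141 141 140 139] [192 192 192 193 197 112  64  85  96  96]
164 [101 100 100  87  97 135 134 135] [193 193 193 193 193 186 118  89  93  94] [ 97  97  96  93 135 133 132 132] [190 190 190 191 193 114  71  81  89  90]
168 [ 69  69  70  81 110 185 181 179] [189 187 168 141 136 130 102  91  97  98] [ 66  66  68 110 193 186 183 183] [183 183 183 185 188 111  71  84  94  95]
170 [ 78  78  79  87 101 153 151 151] [117 125 121 119 107 102  78  82  92  92] [ 75  75  80 102 116 118 115 122] [140 141 143 144 133  80  65  80  88  89]
174 [136 137 137 137 126  75  60  60] [ 62  63  64  69  83  97  99  96  99 121] [132 133 133 133 122  72  59  58] [ 62  63  63  66  80  94  95  96  98 119]
328 [138 169 180 168 151 123  97  58  59 109]
332 [185 187 183 168 144 121  95  56  60 108]
337 [184 186 183 169 147 121  94  55  61 109]
348 [184 186 195 176 123 110  99  67  60  99]
352 [184 185 190 169 121 111  97  67  62  99]
356 [186 182 168 134 121 125 101  70  64  86]
```

```bash
python3 -m handwheel '[[[0,-0.21,0.1,0,0,0,0.41],[-0.1,0,0.13,0,0,0,0.41],[-0.2,0,0,0,0,0,0.41],[-0.06,0,0,0,0,0,0.41],[-0.04,0,0,0,0,0,0.41],[-0.04,0,0,0,0,0,0.41],[-0.03,0,0,0,0,0,0.41],[0,0,0,0,0,0,0.41]]]';python3 -m handwheel '[[[-0.02,0,0,0,0,0,0.41],[-0.02,0,0,0,0,0,0.41],[0,0,0,0,0,0,0.41]]]'
```

```text
time_s: 37.95
ee_pos: [0.5954, 0.1105, 0.1279]
tool_rot: [-0.004, 1.0, -0.0, -0.001]
contact_force: [-2.5, -1.6, 0.4]
opening: 0.704
finger_force: 1.3
time_s: 38.25
ee_pos: [0.5956, 0.1106, 0.1279]
tool_rot: [-0.005, 1.0, -0.001, -0.007]
contact_force: [-14.4, -1.2, 8.7]
opening: 0.709
finger_force: 7.4
```

```bash
python3 -m handwheel '[[[0.06,0,0,0,0,0,-0.06],[0.25,0,0,0,0,0,-0.06],[0,0,-0.28,0,0,0.275,-0.06],[0,0,-0.28,0,0,0.275,-0.06],[0,0,0,0,0,0.275,-0.06],[0,0,0,0,0,0.275,-0.06],[0,0,0,0,0,0.275,-0.06],[0,0,0,0,0,0.275,-0.06],[0,0,0,0,0,0.275,-0.06],[0,0,0,0,0,0.275,-0.06],[0,0,0,0,0,0.275,-0.06],[0,0,0,0,0,0.275,-0.06]]]';python3 -m handwheel '[[[0,0,0,0,0,0.25,-0.06],[0.21,0.2,0,0,0,0,-0.06],[0.21,0.2,0,0,0,0,-0.06],[0.21,0.2,0,0,0,0,-0.06],[0,0,0,0,0,0,-0.06]]]'
python3 - <<'E'
from h import *
s=r.read_state();print(s['ee_pos'],R.from_quat(s['tool_rot']).as_matrix().round(4)); p,d=grab('top','t16');P=cloud('top',d)
rect(P,(260,330,125,180),.136,.16,'top')
g=cv2.cvtColor(p,7)
for v in (143,152,164): print(v,g[v,320:328],g[v,354:364])
E
```

```text
time_s: 39.45
ee_pos: [0.5567, 0.1109, 0.2124]
tool_rot: [0.658, 0.753, 0.001, 0.001]
contact_force: [-0.7, 0.0, -0.1]
opening: 0.475
finger_force: 0.0
time_s: 39.95
ee_pos: [0.6492, 0.2102, 0.2112]
tool_rot: [0.703, 0.711, 0.003, 0.001]
contact_force: [-0.5, -1.3, -0.8]
opening: 0.469
finger_force: 0.0
[0.64918258 0.21016649 0.21124809] [[-0.0116  0.9999  0.0053]
 [ 0.9999  0.0116  0.0033]
 [ 0.0032  0.0053 -1.    ]]
top c 653.8 113.2 size 101.4 100.1 ang 0.66 z 145.9 mean [652.8 113.1]
143 [ 92  93  92  87  86  96 136 138] [135 135 135 135 135 133 107  85  88  89]
152 [ 89  88  86  73  79 101 137 141] [191 194 194 194 193 189 128  93  97  98]
164 [103 102 101  86  96 142 164 168] [190 190 191 191 191 183 115  87  91  93]
```

```bash
python3 -m handwheel '[[[0,0,0.26,0,0,0,-0.06],[0,0,0.25,0,0,0,-0.06],[-0.1,0,0,0,0,0,-0.06],[-0.08,0,0,0,0,0,-0.06],[-0.08,0,0,0,0,0,-0.06],[-0.08,0,0,0,0,0,-0.06],[-0.08,0,0,0,0,0,-0.06],[-0.08,0,0,0,0,0,-0.06],[-0.08,0,0,0,0,0,-0.06],[-0.08,0,0,0,0,0,-0.06],[-0.08,0,0,0,0,0,-0.06],[0,0,0,0,0,0,-0.06]]]'
python3 - <<'E'
from h import *
s=r.read_state();print(s['ee_pos']); p,d=grab('top','t17');P=cloud('top',d)
rect(P,(290,360,125,180),.138,.16,'top')
edges(P,range(142,166),290,375,.146,'top')
E
```

```text
time_s: 41.2
ee_pos: [0.647, 0.0928, 0.1368]
tool_rot: [0.705, 0.71, 0.0, 0.001]
contact_force: [-0.2, 0.6, 0.0]
opening: 0.473
finger_force: 0.0
[0.64697181 0.09277597 0.13682027]
top c 654.8 9.1 size 100.6 52.6 ang 1.05 z 145.9 mean [654.6   8.4]
top y max 0.0759 min -0.0169 mid 0.0295 24
```

```bash
python3 -m handwheel '[[[-0.05,0,0,0,0,0,-0.06],[-0.05,0,0,0,0,0,-0.06],[-0.05,0,0,0,0,0,-0.06],[-0.05,0,0,0,0,0,-0.06],[-0.05,0,0,0,0,0,-0.06],[-0.05,0,0,0,0,0,-0.06],[-0.04,0,0,0,0,0,-0.06],[-0.03,0,0,0,0,0,-0.06],[0,0,0,0,0,0,-0.06]]]'
python3 - <<'E'
from h import *
s=r.read_state();print(s['ee_pos']); p,d=grab('top','t18');P=cloud('top',d);g=cv2.cvtColor(p,7)
edges(P,range(142,166),290,375,.146,'top'); planefit(P,(335,352,142,166),.12,.17)
for v in (143,148,152,158,164): print(v,g[v,350:366],P[v,352:362,1].round(4),P[v,352:362,2].round(3))
E
```

```text
time_s: 42.15
ee_pos: [0.6471, 0.0387, 0.1359]
tool_rot: [0.704, 0.71, 0.0, 0.001]
contact_force: [0.6, 2.5, 3.6]
opening: 0.475
finger_force: 1.6
[0.6471428  0.03869799 0.13586508]
top y max 0.0195 min -0.0695 mid -0.0250 24
plane slope x,y,z [-0.0104  0.013   0.1441] 246
143 [133 134 127 122 126 133 130 135 136 134 110  86  88  89  89  90] [-0.0602 -0.0635 -0.0664 -0.0695 -0.076  -0.0783 -0.0815 -0.084  -0.0869
 -0.0942] [0.152 0.145 0.143 0.138 0.092 0.098 0.094 0.098 0.097 0.049]
148 [ 54  53  53  53  53  63 102 135 139 135 103  88  93  93  93  93] [-0.0611 -0.0636 -0.0664 -0.0693 -0.0756 -0.0787 -0.0812 -0.0844 -0.0873
 -0.0942] [0.143 0.146 0.145 0.143 0.098 0.096 0.1   0.095 0.095 0.05 ]
152 [134 134 126 123 126 132 129 135 135 132 101  91  98  99  99  98] [-0.0615 -0.064  -0.0665 -0.0697 -0.0756 -0.0789 -0.0818 -0.0843 -0.0875
 -0.0946] [0.139 0.143 0.146 0.14  0.101 0.094 0.094 0.098 0.094 0.047]
158 [188 165 132 126 128 133 129 134 135 132 100  85  91  92  92  91] [-0.0615 -0.0645 -0.0668 -0.0697 -0.0762 -0.0789 -0.0817 -0.0849 -0.0874
 -0.0945] [0.143 0.138 0.145 0.143 0.096 0.098 0.098 0.093 0.097 0.051]
164 [134 131 128 125 129 132 126 132 132 129 101  86  92  93  93  94] [-0.0616 -0.0644 -0.0673 -0.0698 -0.0759 -0.0792 -0.0817 -0.0849 -0.088
 -0.0948] [0.144 0.144 0.142 0.144 0.102 0.096 0.1   0.096 0.093 0.049]
```

```bash
python3 -m handwheel '[[[-0.02,0,0,0,0,0,-0.06],[-0.02,0,0,0,0,0,-0.06],[-0.02,0,0,0,0,0,-0.06],[-0.015,0,0,0,0,0,-0.06],[0,0,0,0,0,0,-0.06],[0,0,0,0,0,0,-0.06]]]'
python3 - <<'E'
from h import *
s=r.read_state();print(s['ee_pos'],s['contact_force']); p,d=grab('top','t19');P=cloud('top',d);g=cv2.cvtColor(p,7)
planefit(P,(335,352,142,166),.12,.17)
for v in (143,152,164): print(v,g[v,352:366],P[v,356:364,1].round(4),P[v,356:364,2].round(3))
E
```

```text
time_s: 42.8
ee_pos: [0.6468, 0.0282, 0.1355]
tool_rot: [0.704, 0.71, 0.0, 0.0]
contact_force: [-0.0, 3.9, 2.6]
opening: 0.469
finger_force: 2.1
[0.64676629 0.02815045 0.13550794] [-0.03464711  3.88358194  2.56645301]
plane slope x,y,z [0.0132 0.0115 0.1449] 176
143 [136 135 135 134 126 123 128 131 113  87  88  88  90  90] [-0.0721 -0.0741 -0.0774 -0.0798 -0.0873 -0.0941 -0.097  -0.1003] [0.141 0.15  0.143 0.147 0.093 0.049 0.05  0.046]
152 [132 132 135 132 125 121 126 129  99  91  98 100 100  98] [-0.0723 -0.075  -0.0774 -0.0808 -0.0872 -0.0939 -0.0969 -0.1005] [0.142 0.142 0.147 0.138 0.098 0.055 0.054 0.048]
164 [135 135 135 131 127 126 130 131 101  86  92  94  93  92] [-0.0729 -0.0753 -0.078  -0.0807 -0.0875  0.0298 -0.0976 -0.101 ] [0.14  0.143 0.145 0.145 0.099 1.42  0.051 0.046]
```

```bash
python3 -m handwheel '[[[-0.012,0,0,0,0,0,-0.06],[-0.012,0,0,0,0,0,-0.06],[-0.01,0,0,0,0,0,-0.06],[0,0,0,0,0,0,-0.06],[0,0,0,0,0,0,-0.06]]]'
python3 - <<'E'
from h import *
s=r.read_state();print(s['ee_pos'],s['contact_force']); p,d=grab('top','t20');P=cloud('top',d);g=cv2.cvtColor(p,7)
for v in (143,152,164,168): print(v,g[v,352:366],P[v,358:364,1].round(4),P[v,358:364,2].round(3))
E
```

```text
time_s: 43.35
ee_pos: [0.6464, 0.0224, 0.135]
tool_rot: [0.704, 0.71, -0.001, -0.0]
contact_force: [-0.4, 2.1, -0.6]
opening: 0.471
finger_force: 1.1
[0.64642644 0.02240664 0.13503433] [-0.40203407  2.09294525 -0.58852531]
143 [137 138 137 135 135 134 126 123 128 130  96  88  90  90] [-0.077  -0.08   -0.0829 -0.0854 -0.0973 -0.1004] [0.148 0.145 0.143 0.146 0.046 0.045]
152 [135 135 133 133 132 132 124 122 126 128 104  98  99  98] [-0.0777 -0.0803 -0.0828 -0.0854 -0.0972 -0.1   ] [0.143 0.145 0.147 0.149 0.051 0.053]
164 [137 137 135 136 135 133 128 127 130 131 100  93  94  93] [-0.0777 -0.0803 -0.0836 -0.0864 -0.0974 -0.1011] [0.147 0.149 0.142 0.142 0.053 0.045]
168 [115 114 114 114 115 114 113 113 107  95  96  97  95  96] [-0.0802 -0.0826 -0.0857 -0.0951 -0.0976 -0.1001] [0.119 0.124 0.12  0.048 0.052 0.057]
```

```bash
python3 -m handwheel '[[[0.08,0,0,0,0,0,-0.06],[0.25,0,0,0,0,0,-0.06],[0.25,0,-0.2,0,0,0,-0.06],[0.25,-0.1,-0.2,0,0,0,-0.06],[0.2,-0.25,0,0,0,0,-0.06],[0,-0.28,0,0,0,0,-0.06],[0,-0.28,0,0,0,0,-0.06],[0,0,0,0,0,0,-0.06]]]'
python3 - <<'E'
from h import *
s=r.read_state();print(s['ee_pos']); p,d=grab('top','t21');P=cloud('top',d);g=cv2.cvtColor(p,7)
rect(P,(310,375,125,180),.136,.16,'top');planefit(P,(328,357,142,166),.12,.17)
for v in (143,152,164,168,172,174): print(v,g[v,320:328],g[v,354:366],P[v,340].round(3))
for u in (328,332,337,348,352,356): print(u,g[164:178,u])
q,_=grab('scene','s21'); cv2.imwrite('pics/c21.png',np.hstack([cv2.resize(p[115:190,290:390,::-1],(400,300),interpolation=2),cv2.resize(q[160:300,270:457,::-1],(400,300),interpolation=2)]))
E
```

```text
time_s: 44.2
ee_pos: [0.5021, 0.176, 0.1949]
tool_rot: [0.703, 0.711, -0.003, -0.001]
contact_force: [0.5, 0.9, 0.0]
opening: 0.469
finger_force: 0.0
[0.50213754 0.17599011 0.19493014]
top c 654.5 -36.9 size 101.9 98.8 ang 0.55 z 143.9 mean [653.8 -37.6]
plane slope x,y,z [0.0017 0.     0.1439] 694
143 [141 140 138 104  88 108 176 183] [197 194 195 195 185 180 186 190 116  90  90  91] [ 0.67  -0.028  0.144]
152 [134 134 129  84  94 157 181 185] [193 193 193 192 183 179 185 191 123  99 100  99] [ 0.644 -0.028  0.146]
164 [149 149 144  96 109 178 170 167] [195 196 197 191 187 185 190 194 121  93  93  94] [ 0.611 -0.029  0.142]
168 [ 84  83  85  83  93 133 123 119] [116 115 116 115 113 113 108  96  97  98  97  97] [ 0.605 -0.03   0.119]
172 [103 102 101 114 114 102  90  88] [79 79 80 79 81 82 71 69 69 71 70 80] [ 0.605 -0.033  0.06 ]
174 [136 136 137 136 124  73  60  59] [ 56  55  55  60  79  96  98  98 102 123 125 127] [ 0.606 -0.035  0.026]
328 [164 124 106 112 120 145 147 123  97  57  59 107 133 137]
332 [178 133 109 103 108 135 139 120  94  56  61 108 134 137]
337 [205 178 130 108 101 124 133 119  94  56  60 109 135 138]
348 [192 185 170 148 120 100  92  89  79  58  61  98 128 137]
352 [198 189 165 132 107  99  93  91  78  57  62  98 127 137]
356 [197 195 175 133 116 109  99  98  80  57  55  86 120 137]
```

View pics/c21.png

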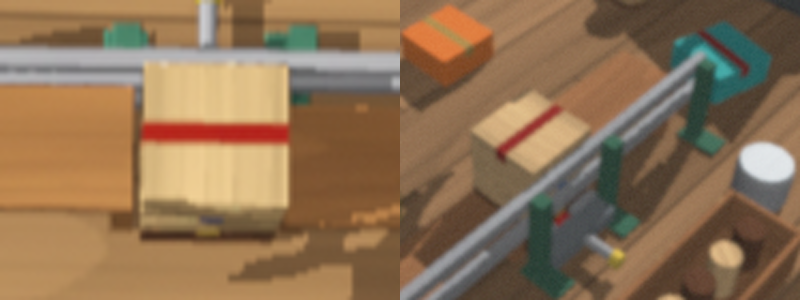

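The last picture shows the column standing square in the bay with its edges flush, and the plunger rod (yellow end) sticks out behind. The measured offsets are under about 1 mm and the arm is clear, so I'm handing in.

Run:
```python
from plant import r
print(r.job_done())
```

```text
the job is handed in; nothing more can be done
None
```

I built the column and handed it in at about 44 s: from the camera it stands level and square, edges within about 1 mm, with the base case still home and the plunger rod still pushed out behind. Early on, the gripper knocked the top case on its step and turned it about 80°, so it stands square but with its red band turned a quarter turn. The middle case first went on about 3.5 mm off and I pushed it back into line.

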